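# Fit a grinding jar to a laboratory mill and snap its lock

## Robot

A 7-joint arm with a two-finger parallel gripper is mounted at the origin on the work surface. World frame = base frame: x ahead of the robot, y to its left, z up, the work surface at z = 0. Lengths are in m, angles in degrees, forces in N, time in s.
With the tool pointing down it reaches from about 0.4 to 0.85 m from the base axis. Payload 4.5 kg.
Tool frame: the origin (TCP) lies midway between the tips of the shut fingers; the grasp point (between the pads) lies 19 mm behind it; z points along the fingers, y is the direction in which the jaws open and shut (so a half turn about z gives the same grasp; the last joint's range is limited). The gripper opens to 88 mm and grips with 3 to 60 N. Pads are 18 mm wide; open, the fingers measure 123 mm over their backs; the gripper's body (75 mm by 187 mm) begins 45 mm behind the grasp point.
Start: joints at [74.588, 39.483, -11.15, 89.685, 9.013, 51.709, -12.324], TCP at [0.186, -0.597, 0.239] pointing down, gripper open.
Joint ranges: [-172.22, 172.22], [-26.19, 119.32], [-84.43, 86.54], [7.71, 146.69], [-57.33, 237.33], [2.42, 119.75], [-152.13, 152.13]. Speed limits (degrees/s): [147.25, 147.25, 180, 180, 180, 180, 180].

## Interface

Orientations are given as a 3x3 rotation matrix whose columns are the frame's x, y, z axes.
In Python, from workcell import * gives the robot as it stands.
- The arm moves only by the tool move_arm, never from a script. Its argument "deltas" is a list that holds one entry, the list of rows, each a list of 4 numbers: the shift along the world's x, y, z in mm, then the turn about the world's z in rad. In form: [[[tx, ty, tz, turn], ...]]. A call has 1 to 12 rows; each row shifts and turns the pose as measured when the row begins; what a row does not reach is not made up. A row lasts 1/8 s, in which the tool goes at most 62.5 mm and 10.7 degrees, less where a joint would pass 70% of its speed; a pose out of reach is approached as far as the arm can. A call is refused whole if a number of a shift passes 62.5 or a number of a turn 0.188, either way. A call with a gripper value outside its range is refused whole. "jaw" is the finger opening in mm, from 0 to 88.1, set as the call begins (left out, the last holds). The fingers move at their own pace and stop on an object; "grip_force" is the grip in N (left out, the last holds). Time passes only in rows, so rows that do not move let the fingers close. It gives the time, the measured TCP pose, the force and the opening at its end, in the units of the state.
- sense(): the state, without advancing time (a new reading comes with each control period).
- read_camera(name): name is "scene" or "side" or "wrist"; returns a dict with "img" (480x640x3 uint8, red, green, blue), "fx", "fy", "cx", "cy" (pixels), "distortion" ([k1, k2, p1, p2, k3] as OpenCV has them; the pictures are not rectified), "rvec" (rotation vector, rad) and "tvec" (3), from world to camera coordinates, as OpenCV has them. Camera axes: x right, y down, z forward; pixel columns grow to the right and rows downward; lengths in m; the calibration is good to about 2 mm. A picture is of the moment at which its call begins. There is no depth.
- sign_off(): hands the job in, once; it reports no verdict.
The state is a dict: "time": time; "joint_positions": joint angles; "joint_vel": joint speeds; "joint_torque": joint torques, N m; "position": TCP position; "orientation": TCP orientation; "wrist_force": force on the tool from outside, world axes, zero at the start; "ft_torque": the same for the moment, N m; "gripper_width": opening from 0.0 (shut) to 1.0 (fully open).
Only numpy, scipy, OpenCV 4.12 (cv2) and the standard library are available. Lean on these libraries where they do the work, as an engineer would, in place of code of your own. Each camera call takes 0.05 s, during which the arm holds its last target.

## Task

Set the tall grinding jar upright on the mill's drive, turned so that its foot drops over the splined shaft and its flange sits flat on the mill; lower it, do not drop it. Then push in the lock key on the mill's sloping front until it snaps over and stays in by itself, with the jar still fully home. Leave the other things on the bench where they are.

Things in the scene. Friction and masses are not known exactly. Their poses are not given: they have to be found in the camera images.
- mill: Drive base of a laboratory mill, white, fixed: x -175 to +80, 160 wide, flat top 90 high. Origin on the bench under the drive shaft's axis, z up. Its front (-x) slopes from 15 high at x -175 to 90 high at x -86; the slope's normal leans 40 degrees from vertical towards -x. On the top, x -88 to -54, 52 wide, a grey housing 26 high holds a steel catch that slides towards the shaft.
- seat (a point): Point on the mill's flat top (90 above the bench) on the axis of the drive shaft, axes as the mill's. The jar is home when its origin is at this point.
- spindle_top (a point): Top centre of the steel drive stub, 18 above the mill's flat top: smooth nose of 25 diameter, coned above 13 to 14 diameter at the tip; round it four teeth at 90 degrees, 42 over the tips, 11 wide, 12 high. z is up along the shaft; x and y point along the teeth. The shaft turns stiffly about z (0.06 N m) and may stand at any angle.
- jar: Tall closed steel grinding jar, 0.4 to 0.75 kg, upright, loose, 140 high over all. Origin at the centre of its underside, z up. Flange of 84 diameter, 6 thick, at the foot; body of 62 diameter; grey lid of 66 diameter, its top at 108; on the lid a bar handle along the jar's x.
- foot (a point): Centre of the jar's underside, axes as the jar's. The foot is hollow, 20 deep, with four inner teeth 14 wide, 29 clear across, at 45 degrees to the bar handle. It goes over the shaft when the bar lies along a pair of the shaft's teeth (any quarter turn), within about 5 degrees and 2 mm; otherwise it stays 12 high upon the teeth.
- handle (a point): Centre of the jar's grey bar handle, 54 long along the jar's x, 14 wide along y, from 108 to 140 above the jar's underside (this point at 124); axes as the jar's.
- key_face (a point): Centre of the outer face of the lock key, a dark steel paddle in the middle of the mill's sloping front, 34 up the slope by 44 across, 14 proud of the front when out, 5 when in. z is the outward normal, 40 degrees from vertical; x points up the slope, y across. Press it along -z with shut fingers, the tool leaning with the normal.
- guard_bar (a point): Middle of the cross bar of a steel guard hoop over the lock key (8 mm round bar, fixed). The hoop stands square on the sloping front 36 up the slope from the key's centre; its legs are 110 apart, its cross bar 66 out from the front, above the key, so that the key cannot be pressed from straight above.
- lock_key (a joint): Travel of the lock key into the mill, m: 0 out, 0.009 fully in. An over-centre spring resists from 5 N with a peak of about 9 N near 0.002, balances near 0.006, then pulls the key in and keeps it in; let go earlier, it springs back out. The key pushes the catch 15 mm over the jar's flange; the catch is blocked by a jar that is not home.
- short_jar: Bystander: short steel jar, 72 diameter, 83 high, round knob, origin under its centre.
- beaker: Bystander: glass beaker, 72 diameter, 85 high, origin under its centre.
- reagent: Bystander: small amber jar, 48 diameter, 85 high, origin under its centre.
- scoop: Bystander: steel spoon 170 long lying on the bench.
- tip_rack: Bystander: clear open rack 85 by 120, 45 high, origin under its centre.
- weigh_boat: Bystander: white tray 70 square, 16 high, origin under its centre.
- solvent: Bystander: white bottle, 60 diameter, 95 high, origin under its centre.
Mind the look-alikes: they are no part of the job. What is shaped like the jar but brown or turquoise is not meant.

How it is judged:
By the outcome, as a careful person would: the job done as asked, in the order asked, and still so for the second after the job is handed in, with the robot touching nothing.
It also fails if it takes over 43 s, if anything falls off the work surface, if the arm or the gripper's body presses on something with over 40 N, if the wrist force passes 120 N, or if a joint passes its speed limit or range.

## Working session

There is one attempt and no reset: what is moved stays moved. The work goes in short steps, Python scripts to look and compute and a tool call to move; the robot and the scene stay as the last step left them, time stands still between calls to the robot, and variables do not carry over. Pictures are saved under pics/ and viewed, and the job is handed in when it is done.

Besides the shell and the picture viewer there is one more tool, called after "Request:" as name(argument=value, ...), one argument or row to a line, values as JSON. move_arm: Moves the arm, as the interface text tells. Its arguments: {"type":"object","properties":{"deltas":{"type":"array"},"jaw":{"type":"number"},"grip_force":{"type":"number"}},"required":["deltas"]}

```bash
mkdir -p pics; ls; cat > h.py <<'E'
from workcell import *
import numpy as np, cv2
def cam(n):
    c=read_camera(n); c['K']=np.array([[c['fx'],0,c['cx']],[0,c['fy'],c['cy']],[0,0,1.]]); c['D']=np.array(c['distortion'],float)
    c['R']=cv2.Rodrigues(np.array(c['rvec'],float))[0]; c['t']=np.array(c['tvec'],float).ravel(); return c
def save(c,n): cv2.imwrite('pics/'+n,c['img'][:,:,::-1])
def ray(c,uv):
    p=cv2.undistortPoints(np.array([[uv]],float),c['K'],c['D']).ravel()
    o=-c['R'].T@c['t']; d=c['R'].T@np.array([p[0],p[1],1]); return o,d/np.linalg.norm(d)
def plane(c,uv,z):
    o,d=ray(c,uv); return o+d*(z-o[2])/d[2]
def tri(rs):
    A=0;b=0
    for o,d in rs:
        M=np.eye(3)-np.outer(d,d); A=A+M; b=b+M@o
    p=np.linalg.solve(A,b); return p,[np.linalg.norm((np.eye(3)-np.outer(d,d))@(p-o)) for o,d in rs]
def proj(c,P):
    return cv2.projectPoints(np.array(P,float).reshape(-1,3),c['R'],c['t'],c['K'],c['D'])[0].reshape(-1,2)
E
python3 - <<'E'
from h import *
for n in ['scene','side','wrist']:
    c=cam(n); save(c,n+'0.png'); print(n,(-c['R'].T@c['t']).round(3),c['R'][2].round(2),c['fx'],c['distortion'])
s=sense(); print(s)
E
```

```text
pics
scene [1.282 0.274 0.976] [-0.62 -0.28 -0.73] 459.85452263841734 [-0.02782044  0.          0.          0.          0.        ]
side [0.265 0.764 0.854] [ 0.26 -0.71 -0.66] 485.2973176131711 [-0.00585359  0.          0.          0.          0.        ]
wrist [ 0.257 -0.574  0.385] [-0.28 -0.08 -0.96] 388.4369559808701 [-0.0855698  0.         0.         0.         0.       ]
{'time': 0.15, 'joint_positions': array([ 74.58884941,  39.52129386, -11.14521875,  89.72817375,
         9.01436769,  51.70942493, -12.32334413]), 'joint_vel': array([ 0.00670043, -0.18686298,  0.0475975 , -0.20383837, -0.04231872,
        0.00450342,  0.07492063]), 'joint_torque': array([ 5.42756325e-06, -5.27855623e+01, -1.26807611e+00, -1.53586721e+01,
       -5.25035884e-02,  3.89526031e-03,  9.18649016e-05]), 'position': array([ 0.18617753, -0.59615137,  0.23811738]), 'orientation': array([[ 9.54485886e-01,  2.98255636e-01, -5.19646840e-04],
       [ 2.98256062e-01, -9.54485089e-01,  1.23969807e-03],
       [-1.26248223e-04, -1.33826213e-03, -9.99999097e-01]]), 'wrist_force': array([-0.20493306,  0.15693026,  0.25640249]), 'ft_torque': array([-0.0039764 ,  0.00423983,  0.00593793]), 'gripper_width': 1.0024107355974359}
```

View pics/scene0.png

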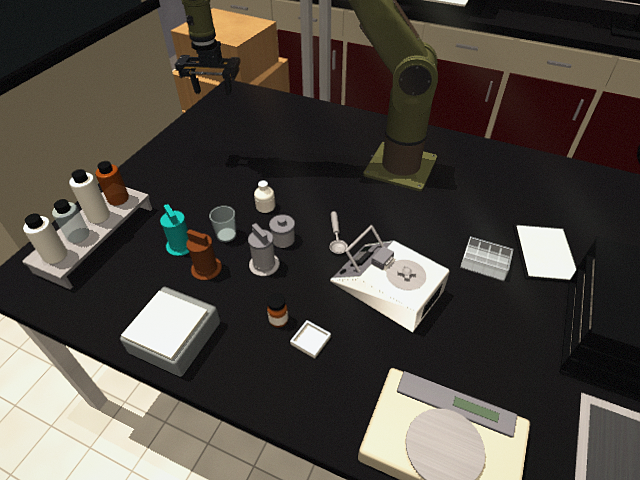

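View pics/side0.png

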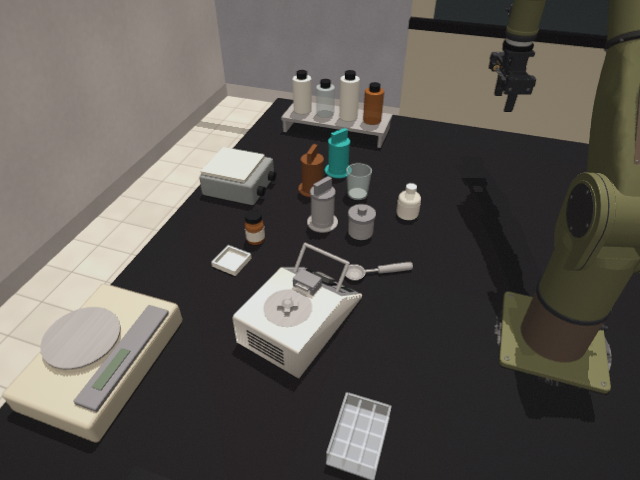

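View pics/wrist0.png

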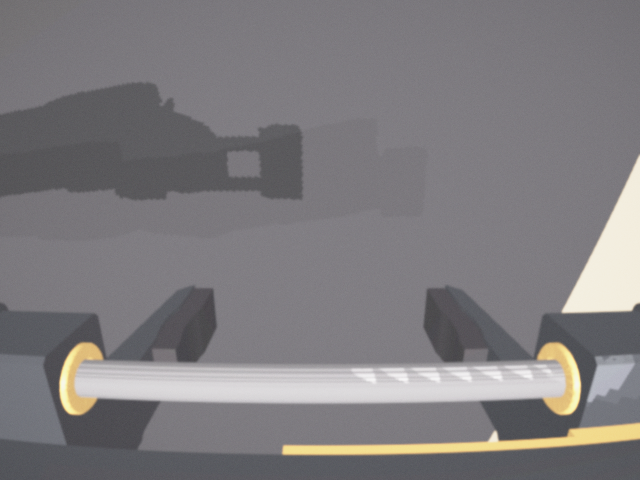

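```bash
python3 - <<'E'
from h import *
a=cv2.imread('pics/scene0.png'); b=cv2.imread('pics/side0.png')
j=lambda im,x,y,w,h,s: cv2.resize(im[y:y+h,x:x+w],None,fx=s,fy=s,interpolation=cv2.INTER_CUBIC)
cv2.imwrite('pics/c1.png',j(a,320,220,140,110,5)); cv2.imwrite('pics/c2.png',j(b,225,235,145,140,4))
cv2.imwrite('pics/c3.png',np.hstack([j(a,150,195,150,95,2.6)[:240,:390],j(b,290,120,150,120,2.6)[:240,:390]]) if 0 else j(a,150,195,150,95,5))
cv2.imwrite('pics/c4.png',j(b,295,165,60,75,8))
E
```

```text
(no output)
```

View pics/c1.png

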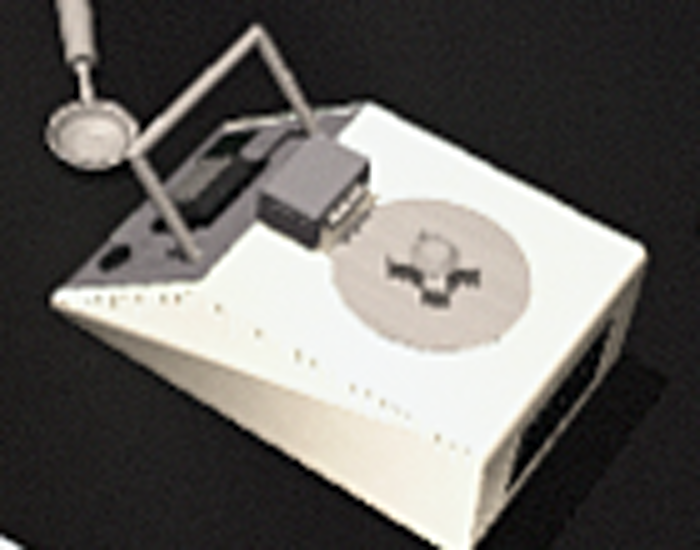

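View pics/c2.png

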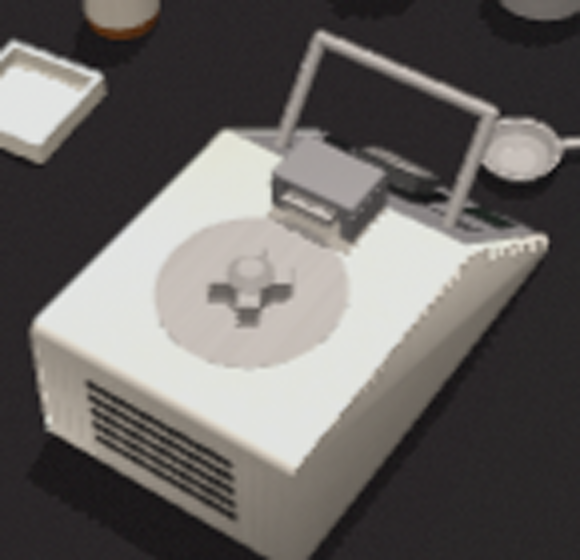

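View pics/c3.png

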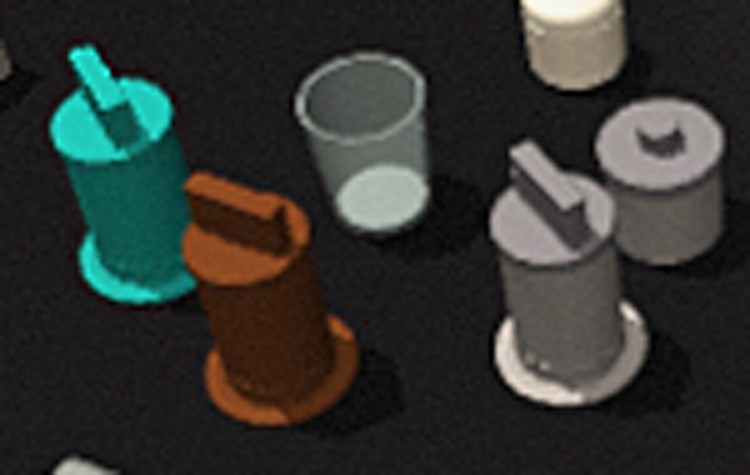

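View pics/c4.png

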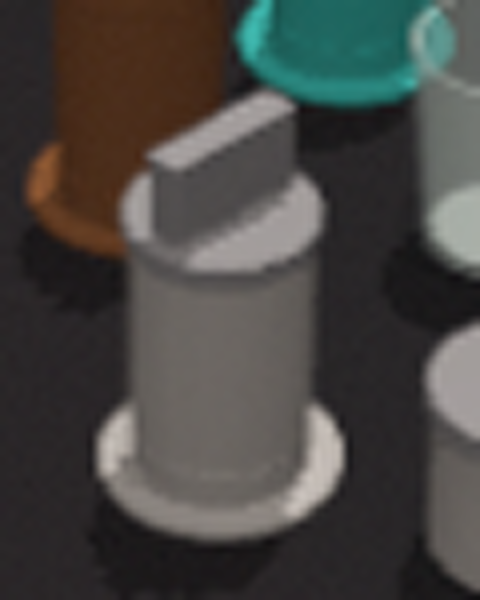

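```bash
python3 - <<'E'
from h import *
a=cam('scene'); b=cam('side')
c1=lambda p:(320+p[0]/5,220+p[1]/5); c2=lambda p:(225+p[0]/4,235+p[1]/4)
c3=lambda p:(150+p[0]/5,195+p[1]/5); c4=lambda p:(295+p[0]/8,165+p[1]/8)
print('mill scene')
for p in [(645,247),(472,458),(370,103),(205,277),(430,275)]: print(p,plane(a,c1(p),.09).round(4))
print('mill side')
for p in [(36,330),(296,470),(225,132),(462,243),(251,291)]: print(p,plane(b,c2(p),.09).round(4))
print('bar', *[x.round(4) for x in tri([ray(a,c1((140,150))),ray(b,c2((490,110)))])[:1]], *[x.round(4) for x in tri([ray(a,c1((257,30))),ray(b,c2((322,35)))])[:1]])
print('spindle top', tri([ray(a,c1((437,245))),ray(b,c2((251,268)))]))
print('jar handle top')
for p in [(525,140),(512,158),(568,212),(585,192)]: print(plane(a,c3(p),.14).round(4))
for p in [(150,157),(175,172),(298,105),(270,90)]: print(plane(b,c4(p),.14).round(4))
# orange disk masks: ellipse fit
for c,(x,y,w,h) in ((a,(380,250,60,50)),(b,(255,285,70,50))):
    pass
E
```

```text
mill scene
(645, 247) [0.4761 0.2641 0.09  ]
(472, 458) [0.635  0.2205 0.09  ]
(370, 103) [0.4369 0.1069 0.09  ]
(205, 277) [0.5839 0.0689 0.09  ]
(430, 275) [0.5374 0.1705 0.09  ]
mill side
(36, 330) [0.6253 0.2289 0.09  ]
(296, 470) [0.4725 0.2649 0.09  ]
(225, 132) [0.5878 0.068  0.09  ]
(462, 243) [0.4397 0.1041 0.09  ]
(251, 291) [0.5323 0.1702 0.09  ]
bar [ 0.468  -0.0179  0.0487] [0.5215 0.0702 0.1944]
spindle top (array([0.53185922, 0.16987507, 0.10721315]), [np.float64(0.0003138619277320163), np.float64(0.0003138619277319521)])
jar handle top
[ 0.571  -0.2336  0.14  ]
[ 0.5853 -0.2331  0.14  ]
[ 0.6075 -0.1878  0.14  ]
[ 0.5916 -0.1868  0.14  ]
[ 0.6003 -0.1899  0.14  ]
[ 0.5901 -0.1847  0.14  ]
[ 0.5645 -0.2323  0.14  ]
[ 0.5756 -0.2376  0.14  ]
```

Request:
move_arm(
  deltas=[
    [[40, 38, 4, 0.08], [40, 38, 4, 0.08], [40, 38, 4, 0.08], [40, 38, 4, 0.08], [40, 38, 4, 0.08], [40, 38, 4, 0.08], [40, 38, 4, 0.08], [40, 38, 4, 0.08], [40, 38, 4, 0.08]],
  ],
  jaw=46,
  grip_force=50,
)

```text
time: 1.38
position: [0.5502, -0.2476, 0.2747]
orientation: [[0.512, 0.859, -0.001], [0.859, -0.512, -0.005], [-0.005, 0.001, -1.0]]
wrist_force: [0.8, -0.6, -0.2]
gripper_width: 0.522
```

```bash
python3 - <<'E'
from h import *
s=sense(); print(s['time'],s['position'],s['orientation'].round(4),s['joint_positions'].round(1),s['wrist_force'])
c=cam('wrist'); save(c,'w1.png')
a=cam('scene'); b=cam('side'); save(a,'scene1.png'); save(b,'side1.png')
c1=lambda p:(320+p[0]/5,220+p[1]/5); c2=lambda p:(225+p[0]/4,235+p[1]/4)
print(tri([ray(a,c1((140,150))),ray(b,c2((322,35)))])[0].round(4),tri([ray(a,c1((257,30))),ray(b,c2((490,110)))])[0].round(4))
E
```

```text
1.375 [ 0.55016754 -0.24763968  0.27468251] [[ 0.5119  0.859  -0.0011]
 [ 0.859  -0.5119 -0.0047]
 [-0.0046  0.0014 -1.    ]] [ 31.9  36.3 -21.4  90.8  15.5  55.8 -25.3] [ 0.75271645 -0.58339531 -0.20289303]
[0.5493 0.0176 0.1285] [0.4446 0.0424 0.1271]
```

View pics/w1.png

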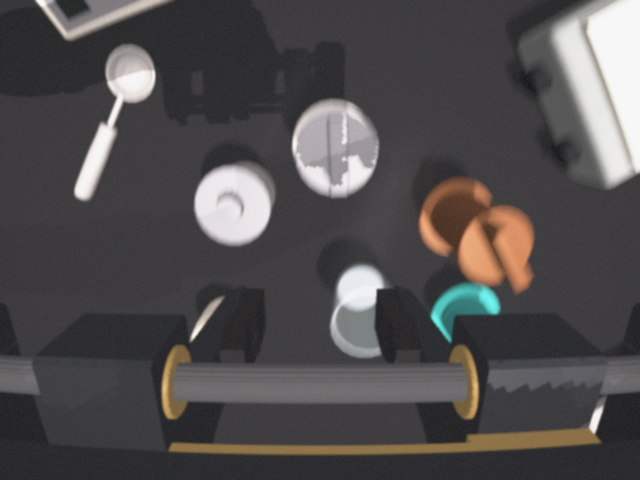

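View pics/side1.png

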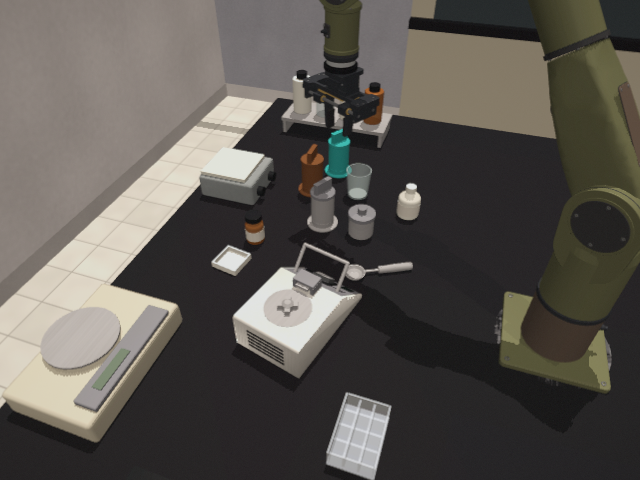

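```bash
python3 - <<'E'
from h import *
a=cv2.imread('pics/w1.png')[90:205,280:395]
cv2.imwrite('pics/w1c.png',cv2.resize(a,None,fx=5,fy=5,interpolation=cv2.INTER_CUBIC))
E
```

```text
(no output)
```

View pics/w1c.png

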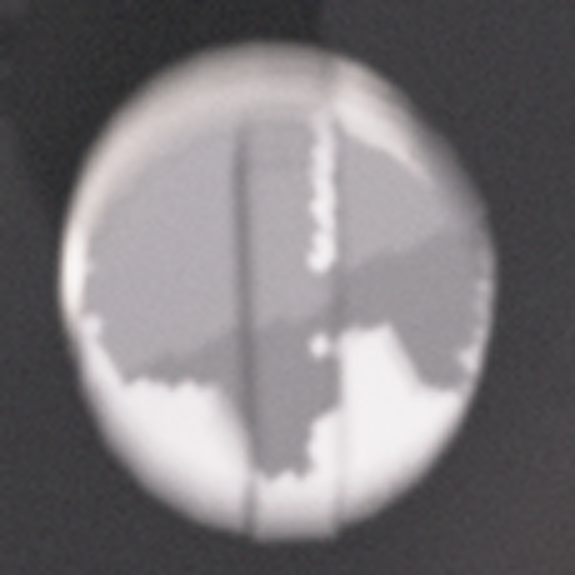

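```bash
python3 - <<'E'
from h import *
c=cam('wrist'); f=lambda p:(280+p[0]/5,90+p[1]/5)
P=[plane(c,f(p),.14) for p in [(247,113),(333,113),(253,537),(338,537)]]
for p in P: print(p.round(4))
m1=(P[0]+P[1])/2; m2=(P[2]+P[3])/2
d=m1-m2; print('center',(m1+m2)/2,'len',np.linalg.norm(d),'yaw',np.degrees(np.arctan2(d[1],d[0])))
s=sense(); o=s['orientation']; print('psi',np.degrees(np.arctan2(o[1,0],o[0,0])), s['position'])
E
```

```text
[ 0.5976 -0.1791  0.14  ]
[ 0.608  -0.1851  0.14  ]
[ 0.5682 -0.2315  0.14  ]
[ 0.579  -0.2378  0.14  ]
center [ 0.58817992 -0.20838968  0.14      ] len 0.06012613236327659 yaw 60.922591194537866
psi 59.20461440122356 [ 0.54961981 -0.24771141  0.27431917]
```

Request:
move_arm(
  deltas=[
    [[18, 19, -40, 0.03], [19, 19, -44, 0.01], [0, 0, 0, 0]],
  ],
)

```text
time: 1.95
position: [0.5838, -0.2162, 0.1886]
orientation: [[0.486, 0.874, -0.003], [0.874, -0.486, -0.01], [-0.01, 0.002, -1.0]]
wrist_force: [-0.7, -0.7, 0.6]
gripper_width: 0.524
```

```bash
python3 - <<'E'
from h import *
s=sense(); o=s['orientation']; print(s['time'],s['position'],'psi',np.degrees(np.arctan2(o[1,0],o[0,0])))
c=cam('wrist'); save(c,'w2.png')
E
```

```text
1.95 [ 0.58381126 -0.21616924  0.18860509] psi 60.94898777743699
```

View pics/w2.png

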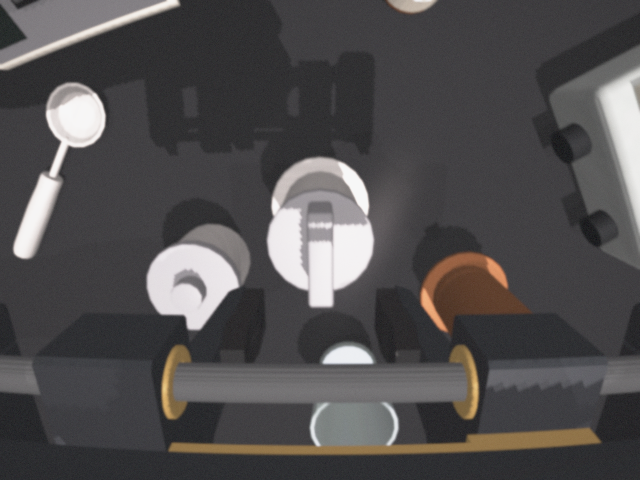

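```bash
python3 - <<'E'
from h import *
c=cam('wrist')
P=[plane(c,p,.14) for p in [(308,204),(332,204),(309,306),(333.5,306)]]
for p in P: print(p.round(4))
m1=(P[0]+P[1])/2; m2=(P[2]+P[3])/2
d=m1-m2; print('center',(m1+m2)/2,'len',np.linalg.norm(d),'yaw',np.degrees(np.arctan2(d[1],d[0])))
s=sense(); print(s['position'],s['orientation'].round(4),s['joint_vel'].round(2))
# brown jar handle/ lid position
E
```

```text
[ 0.5942 -0.1869  0.14  ]
[ 0.6051 -0.193   0.14  ]
[ 0.5656 -0.2382  0.14  ]
[ 0.5776 -0.245   0.14  ]
center [ 0.58561657 -0.21575599  0.14      ] len 0.05876682105792345 yaw 61.518678992794094
[ 0.58486581 -0.21923566  0.19202307] [[ 0.4887  0.8724  0.0022]
 [ 0.8724 -0.4887 -0.0135]
 [-0.0106  0.0085 -0.9999]] [ 0.67 -1.55 -0.33 -1.14 -0.14 -0.16 -0.09]
```

Request:
move_arm(
  deltas=[
    [[0, 0, 0, 0], [0, 0, 0, 0]],
  ],
)

```text
time: 2.3
position: [0.5846, -0.223, 0.1952]
orientation: [[0.493, 0.87, 0.006], [0.87, -0.493, -0.017], [-0.012, 0.013, -1.0]]
wrist_force: [-0.7, 0.1, 0.0]
gripper_width: 0.52
```

```bash
python3 - <<'E'
from h import *
s=sense(); print(s['time'],s['position'],s['orientation'].round(4)[2],s['joint_vel'].round(2))
c=cam('wrist'); save(c,'w3.png')
s=sense(); print(s['time'],s['position'],s['orientation'].round(4)[2],s['joint_vel'].round(2))
a=c['img'][::-1,:,::-1][::-1][150:320,240:400]
cv2.imwrite('pics/w3c.png',cv2.resize(a,None,fx=3.5,fy=3.5,interpolation=cv2.INTER_CUBIC))
import pickle; pickle.dump({k:c[k] for k in ('K','D','R','t')},open('w3.pkl','wb'))
E
```

```text
2.3 [ 0.58464067 -0.22302735  0.19522005] [-0.0118  0.0134 -0.9998] [ 0.74 -0.99  0.1  -0.49 -0.01  0.11  0.04]
2.35 [ 0.58479294 -0.22309149  0.19533517] [-0.0118  0.0138 -0.9998] [-0.42  0.44 -0.37  0.03  0.09 -0.28 -0.23]
```

View pics/w3c.png

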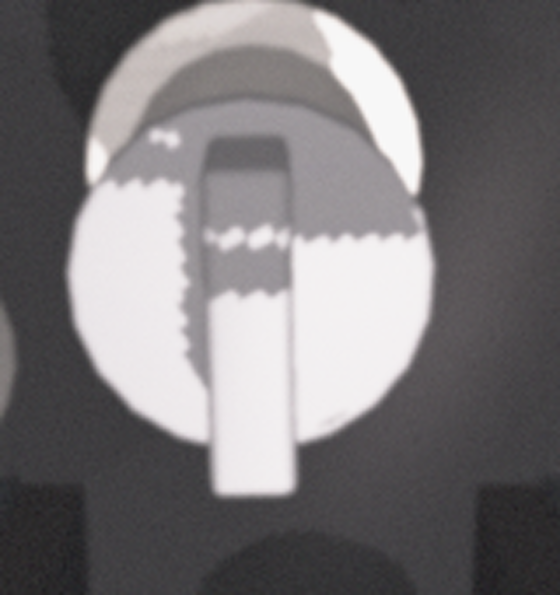

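```bash
python3 - <<'E'
from h import *
import pickle
c=pickle.load(open('w3.pkl','rb'))
f=lambda p:(240+p[0]/3.5,150+p[1]/3.5)
P=[plane(c,f(p),.14) for p in [(205,170),(292,170),(213,494),(296,494)]]
for p in P: print(p.round(4))
m1=(P[0]+P[1])/2; m2=(P[2]+P[3])/2
d=m1-m2; print('center',(m1+m2)/2,'len',np.linalg.norm(d),'yaw',np.degrees(np.arctan2(d[1],d[0])))
s=sense(); o=s['orientation']; print(np.degrees(np.arctan2(o[1,0],o[0,0])))
# lid circle centre at z .108
print([plane(c,f(p),.108).round(4) for p in [(70,270),(435,270)]])
E
```

```text
[ 0.5917 -0.1877  0.14  ]
[ 0.6031 -0.1942  0.14  ]
[ 0.5657 -0.2346  0.14  ]
[ 0.5774 -0.2413  0.14  ]
center [ 0.58446856 -0.21445668  0.14      ] len 0.053636013908721414 yaw 61.12027329330795
60.452468336226964
[array([ 0.5571, -0.1965,  0.108 ]), array([ 0.6138, -0.229 ,  0.108 ])]
```

Request:
move_arm(
  deltas=[
    [[0, 5, -20, 0.01], [0, 3, -20, 0], [0, 1, -15, 0], [0, 0, -10, 0], [0, 0, 0, 0]],
  ],
)

```text
time: 2.98
position: [0.5859, -0.2167, 0.1319]
orientation: [[0.487, 0.873, 0.012], [0.873, -0.487, -0.02], [-0.012, 0.021, -1.0]]
wrist_force: [0.1, -0.8, 0.2]
gripper_width: 0.52
```

```bash
python3 - <<'E'
from h import *
s=sense(); o=s['orientation'];print(s['time'],s['position'],s['orientation'].round(4)[2],s['joint_vel'].round(2),np.degrees(np.arctan2(o[1,0],o[0,0])))
E
```

```text
2.975 [ 0.58591991 -0.21666797  0.13194325] [-0.0115  0.0207 -0.9997] [ 0.17 -0.59 -0.2  -0.74 -0.03  0.08  0.  ] 60.841672525258865
```

Request:
move_arm(
  deltas=[
    [[0, 2, 20, 0], [0, 0, 20, 0], [0, 0, 10, 0], [0, 0, 0, 0]],
  ],
)

```text
time: 3.48
position: [0.5867, -0.2154, 0.1848]
orientation: [[0.488, 0.873, 0.015], [0.873, -0.488, -0.021], [-0.011, 0.023, -1.0]]
wrist_force: [-2.2, -0.1, -1.6]
gripper_width: 0.525
```

```bash
cat > st.py <<'E'
from h import *
s=sense(); o=s['orientation'];print(round(s['time'],3),s['position'].round(4),'z',o[:,2].round(4),'toolx.z',o[2,0].round(4),'tooly.z',o[2,1].round(4),'psi',np.degrees(np.arctan2(o[1,0],o[0,0])).round(2),'F',s['wrist_force'].round(1),'j',s['joint_positions'].round(1),'v',s['joint_vel'].round(1),'w',round(s['gripper_width']*88.1,1))
E
python3 st.py
```

```text
3.475 [ 0.5867 -0.2154  0.1848] z [ 0.0148 -0.0211 -0.9997] toolx.z -0.0112 tooly.z 0.0232 psi 60.8 F [-2.2 -0.1 -1.6] j [ 25.9  43.4 -18.9  93.7  19.8  45.1 -31.2] v [0.  0.3 0.2 0.2 0.  0.1 0.1] w 46.2
```

Request:
move_arm(
  deltas=[
    [[0, 0, 0, 0], [0, 0, 0, 0]],
  ],
)

```text
time: 3.72
position: [0.5861, -0.2154, 0.1838]
orientation: [[0.488, 0.873, 0.013], [0.873, -0.488, -0.021], [-0.012, 0.022, -1.0]]
wrist_force: [-0.1, 0.9, 0.1]
gripper_width: 0.519
```

```bash
python3 st.py
```

```text
3.725 [ 0.5861 -0.2154  0.1838] z [ 0.0132 -0.0208 -0.9997] toolx.z -0.0117 tooly.z 0.0217 psi 60.79 F [-0.1  0.9  0.1] j [ 25.9  43.4 -18.9  93.8  19.8  45.1 -31.2] v [-0.1  0.4  0.1  0.2  0.1  0.  -0. ] w 45.7
```

Request:
move_arm(
  deltas=[
    [[-1, 1, -24, 0], [0, 0, -24, 0], [0, 0, -16, 0], [0, 0, -5, 0], [0, 0, 0, 0]],
  ],
)

```text
time: 4.35
position: [0.5848, -0.2142, 0.1116]
orientation: [[0.488, 0.873, 0.012], [0.873, -0.488, -0.02], [-0.012, 0.02, -1.0]]
wrist_force: [-0.8, 0.5, 1.2]
gripper_width: 0.52
```

```bash
python3 st.py
```

```text
4.35 [ 0.5848 -0.2142  0.1116] z [ 0.0121 -0.0204 -0.9997] toolx.z -0.0119 tooly.z 0.0205 psi 60.79 F [-0.8  0.5  1.2] j [ 24.5  48.9 -16.4  96.8  22.6  36.7 -33.9] v [ 0.1  0.  -0.1 -0.1  0.   0.  -0.1] w 45.8
```

Request:
move_arm(
  deltas=[
    [[0, 0, 0, 0], [0, 0, 0, 0], [0, 0, 0, 0], [0, 0, 0, 0], [0, 0, 0, 0]],
  ],
  jaw=0,
  grip_force=50,
)

```text
time: 4.97
position: [0.5857, -0.2142, 0.1135]
orientation: [[0.488, 0.873, 0.015], [0.873, -0.488, -0.021], [-0.011, 0.023, -1.0]]
wrist_force: [1.2, -0.0, -0.0]
gripper_width: 0.157
```

```bash
python3 st.py
```

```text
4.975 [ 0.5857 -0.2142  0.1135] z [ 0.0145 -0.0207 -0.9997] toolx.z -0.011 tooly.z 0.0228 psi 60.78 F [ 1.2 -0.  -0. ] j [ 24.5  48.7 -16.4  96.8  22.5  36.7 -33.9] v [ 0.1 -0.1  0.1  0.1 -0.1  0.1  0.1] w 13.8
```

Request:
move_arm(
  deltas=[
    [[0, 0, 10, 0], [0, 0, 25, 0], [0, 0, 35, 0], [0, 0, 35, 0], [0, 0, 35, 0], [0, 0, 25, 0], [0, 0, 10, 0], [0, 0, 0, 0]],
  ],
)

```text
time: 5.98
position: [0.5779, -0.2138, 0.2891]
orientation: [[0.487, 0.873, -0.002], [0.873, -0.487, -0.018], [-0.016, 0.007, -1.0]]
wrist_force: [-0.7, 0.1, -6.6]
gripper_width: 0.155
```

```bash
python3 st.py; python3 - <<'E'
from h import *
a=cam('scene');b=cam('side');save(a,'scene2.png');save(b,'side2.png')
j=lambda im,x,y,w,h,s: cv2.resize(im[y:y+h,x:x+w],None,fx=s,fy=s,interpolation=cv2.INTER_CUBIC)
A=j(a['img'][:,:,::-1],190,90,150,200,2.6);B=j(b['img'][:,:,::-1],260,60,150,200,2.6)
cv2.imwrite('pics/j2.png',np.hstack([A,B]))
E
```

```text
5.975 [ 0.5779 -0.2138  0.2891] z [-0.0016 -0.0179 -0.9998] toolx.z -0.0164 tooly.z 0.0073 psi 60.83 F [-0.7  0.1 -6.6] j [ 27.4  36.5 -21.4  87.6  15.9  58.8 -27.7] v [ 0.   0.5  0.3  1.1 -0.  -0.1  0.1] w 13.7
```

View pics/j2.png

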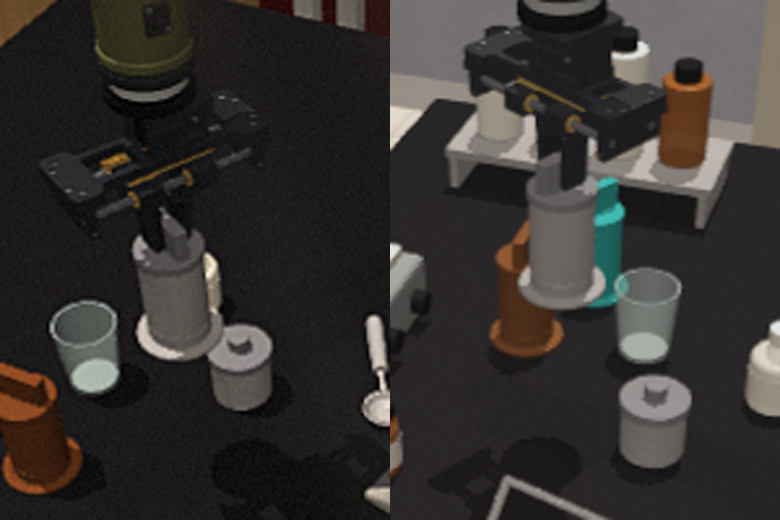

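Request:
move_arm(
  deltas=[
    [[-5, 15, 0, 0], [-12, 35, 0, 0], [-14, 40, 0, 0], [-14, 40, 0, 0], [-14, 40, 0, 0], [-14, 40, 0, 0], [-12, 35, 0, 0], [-7, 20, 0, 0], [-3, 8, 0, 0], [0, 0, 0, 0]],
  ],
)

```text
time: 7.32
position: [0.4684, 0.0763, 0.2812]
orientation: [[0.479, 0.878, -0.019], [0.878, -0.479, -0.011], [-0.019, -0.011, -1.0]]
wrist_force: [0.3, 0.2, -6.7]
gripper_width: 0.152
```

```bash
python3 st.py; python3 - <<'E'
from h import *
c=cam('wrist');save(c,'w4.png')
E
```

```text
7.325 [0.4684 0.0763 0.2812] z [-0.0188 -0.0114 -0.9998] toolx.z -0.019 tooly.z -0.011 psi 61.38 F [ 0.3  0.2 -6.7] j [  0.4  26.5 -23.2 110.2  14.1  47.3 -59.1] v [-0.1  0.1  0.8  0.3  0.5 -0.1 -0.1] w 13.4
```

View pics/w4.png

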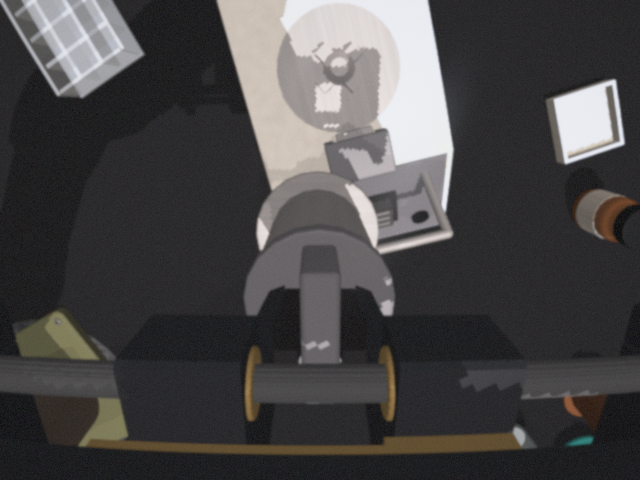

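```bash
python3 - <<'E'
from h import *
c=cam('wrist')
import pickle; pickle.dump({k:c[k] for k in ('K','D','R','t')},open('w4.pkl','wb'))
a=c['img'][0:140,265:405,::-1]; b=cv2.resize(a,None,fx=4.2,fy=4.2,interpolation=cv2.INTER_CUBIC)
g=cv2.createCLAHE(3,(4,4)).apply(cv2.cvtColor(b,cv2.COLOR_BGR2GRAY)); cv2.imwrite('pics/w4c.png',g)
save(c,'w4b.png')
E
python3 st.py
```

```text
7.425 [0.469  0.075  0.2812] z [-0.0185 -0.0119 -0.9998] toolx.z -0.0194 tooly.z -0.0105 psi 61.24 F [ 0.7 -0.1 -6.2] j [  0.5  26.5 -23.1 110.2  14.1  47.3 -59.1] v [ 0.8  0.1  0.6 -0.4  0.2  0.1 -0.1] w 13.6
```

View pics/w4c.png

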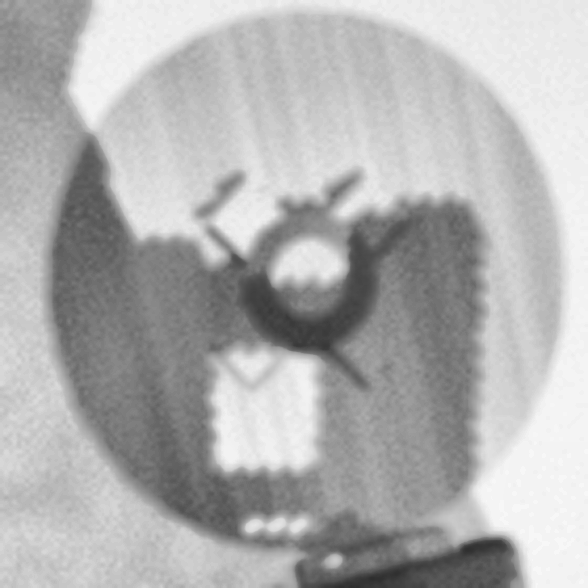

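```bash
python3 - <<'E'
from h import *
import pickle; c=pickle.load(open('w4.pkl','rb'))
f=lambda p:(265+p[0]/4.2,p[1]/4.2)
L=[((205,225),(245,268)),((325,350),(365,385)),((375,255),(410,215)),((325,205),(360,175)),((200,215),(240,178)),((215,355),(250,386)),((250,386),(280,360))]
for p,q in L:
    d=plane(c,f(q),.1)-plane(c,f(p),.1); t=np.degrees(np.arctan2(d[1],d[0])); print(p,q,round(t,1),'mod90',round(t%90,1))
print('nose',plane(c,f((310,282)),.108).round(4), 'V tip',plane(c,f((250,386)),.102).round(4))
print('disc',[plane(c,f(p),.09).round(4) for p in [(50,275),(560,275),(310,12),(300,548)]])
# also static views refine: scene/side ray to nose
E
```

```text
(205, 225) (245, 268) -74.3 mod90 15.7
(325, 350) (365, 385) -68.1 mod90 21.9
(375, 255) (410, 215) 19.5 mod90 19.5
(325, 205) (360, 175) 10.8 mod90 10.8
(200, 215) (240, 178) 12.4 mod90 12.4
(215, 355) (250, 386) -69.0 mod90 21.0
(250, 386) (280, 360) 11.2 mod90 11.2
nose [0.5326 0.1678 0.108 ] V tip [0.5144 0.1573 0.102 ]
disc [array([0.4907, 0.1946, 0.09  ]), array([0.5772, 0.1475, 0.09  ]), array([0.5568, 0.2119, 0.09  ]), array([0.5086, 0.1257, 0.09  ])]
```

Request:
move_arm(
  deltas=[
    [[6, 0, -1, 0.05], [12, 0, -2, 0.1], [13, 0, -2, 0.11], [13, 0, -2, 0.11], [13, 0, -2, 0.11], [13, 0, -2, 0.11], [12, 0, -2, 0.1], [6, 0, -2, 0.06], [1, 0, -1, 0.01], [0, 0, 0, 0]],
  ],
)

```text
time: 8.68
position: [0.5637, 0.057, 0.2612]
orientation: [[-0.251, 0.968, -0.006], [0.968, 0.251, -0.031], [-0.028, -0.014, -1.0]]
wrist_force: [-0.4, 0.0, -6.6]
gripper_width: 0.153
```

```bash
python3 st.py; cat > wl.py <<'E'
from h import *
import pickle,sys
n=sys.argv[1]
c=cam('wrist'); pickle.dump({k:c[k] for k in ('K','D','R','t')},open(n+'.pkl','wb'));save(c,n+'.png')
E
python3 wl.py w5
```

```text
8.675 [0.5637 0.057  0.2612] z [-0.0061 -0.0309 -0.9995] toolx.z -0.0284 tooly.z -0.0136 psi 104.54 F [-0.4  0.  -6.6] j [  8.   36.3 -33.   97.3  25.2  54.8 -20.7] v [ 0.4  0.1  0.4 -0.  -0.   0.1 -0.1] w 13.5
```

View pics/w5.png

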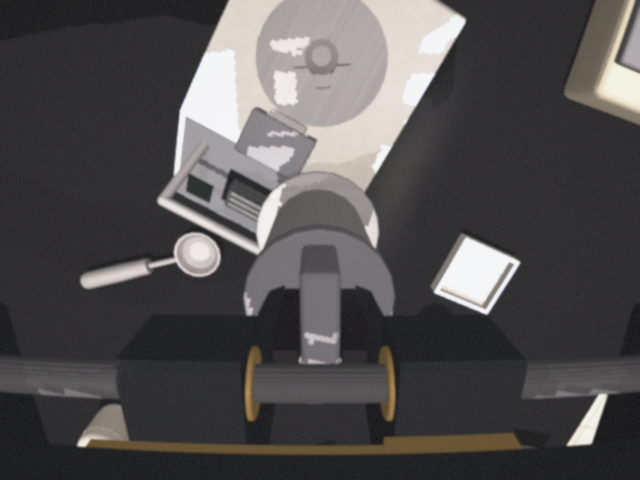

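```bash
python3 - <<'E'
from h import *
a=cv2.imread('pics/w5.png')[15:105,275:365]; b=cv2.resize(a,None,fx=6.5,fy=6.5,interpolation=cv2.INTER_CUBIC)
cv2.imwrite('pics/w5c.png',cv2.createCLAHE(3,(4,4)).apply(cv2.cvtColor(b,cv2.COLOR_BGR2GRAY)))
E
```

```text
(no output)
```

View pics/w5c.png

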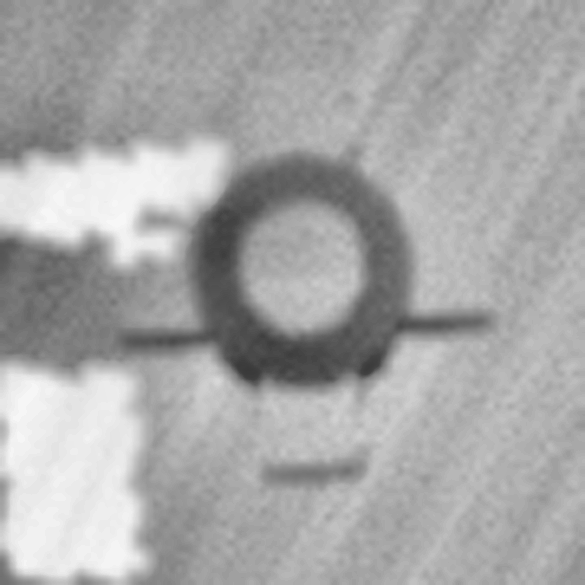

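```bash
python3 - <<'E'
from h import *
import pickle; c=pickle.load(open('w5.pkl','rb'))
f=lambda p:(275+p[0]/6.5,15+p[1]/6.5)
L=[((125,342),(490,322)),((265,474),(362,466))]
for p,q in L:
    d=plane(c,f(q),.1)-plane(c,f(p),.1); t=np.degrees(np.arctan2(d[1],d[0])); print(round(t,1),'mod90',round(t%90,1))
n=plane(c,f((303,267)),.108); n2=plane(c,f((301,272)),.103);print('nose',n.round(4),n2.round(4))
t=plane(c,f((313,468)),.102); d=t-n; print('tooth',t.round(4),np.degrees(np.arctan2(d[1],d[0]))%90,np.hypot(*d[:2]))
m=cv2.imread('pics/w5.png')
print('disc',[plane(c,p,.09).round(4) for p in [(256,60),(388,60),(321,126)]])
E
```

```text
17.4 mod90 17.4
19.0 mod90 19.0
nose [0.533 0.169 0.108] [0.5327 0.169  0.103 ]
tooth [0.5393 0.1491 0.102 ] 17.566788228593836 0.020876637695379244
disc [array([0.4846, 0.1562, 0.09  ]), array([0.5816, 0.1812, 0.09  ]), array([0.5448, 0.1209, 0.09  ])]
```

Request:
move_arm(
  deltas=[
    [[-4, 12, 1, 0.01], [-6, 24, 1, 0.02], [-7, 26, 1, 0.02], [-6, 24, 0, 0], [-5, 16, 0, 0], [-2, 8, 0, 0], [0, 2, 0, 0], [0, 0, 0, 0]],
  ],
)

```text
time: 9.72
position: [0.53, 0.1753, 0.2658]
orientation: [[-0.302, 0.953, -0.003], [0.953, 0.301, -0.031], [-0.029, -0.013, -1.0]]
wrist_force: [0.2, -1.1, -6.0]
gripper_width: 0.152
```

```bash
python3 st.py; cat > sv.py <<'E'
from h import *
import pickle,sys
n=sys.argv[1]; box=[int(x) for x in sys.argv[2:10]]; s=float(sys.argv[10])
for k,cn in enumerate(['scene','side']):
    c=cam(cn); pickle.dump({k:c[k] for k in ('K','D','R','t','img')},open(f'{cn}_{n}.pkl','wb'))
    x,y,w,h=box[4*k:4*k+4]
    cv2.imwrite(f'pics/{cn}_{n}.png',cv2.resize(c['img'][y:y+h,x:x+w,::-1],None,fx=s,fy=s,interpolation=cv2.INTER_CUBIC))
E
python3 sv.py a 340 150 130 140 230 180 130 170 4
```

```text
9.725 [0.53   0.1753 0.2658] z [-0.0035 -0.0311 -0.9995] toolx.z -0.0286 tooly.z -0.0127 psi 107.57 F [ 0.2 -1.1 -6. ] j [ -4.   35.6 -33.7  98.1  25.   55.  -30.3] v [ 0.2 -0.1  0.4  0.1  0.2  0.1 -0.1] w 13.4
```

View pics/scene_a.png

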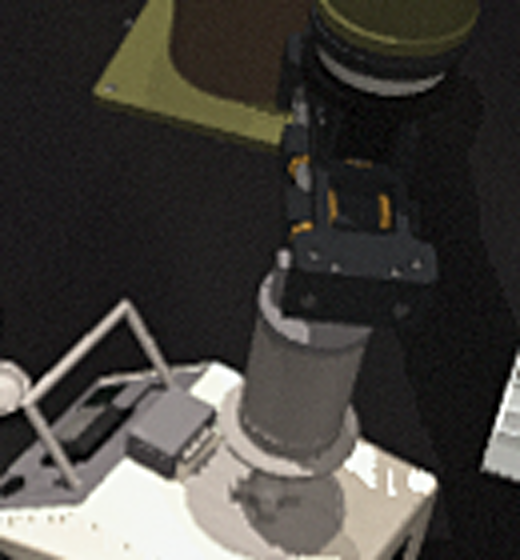

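View pics/side_a.png

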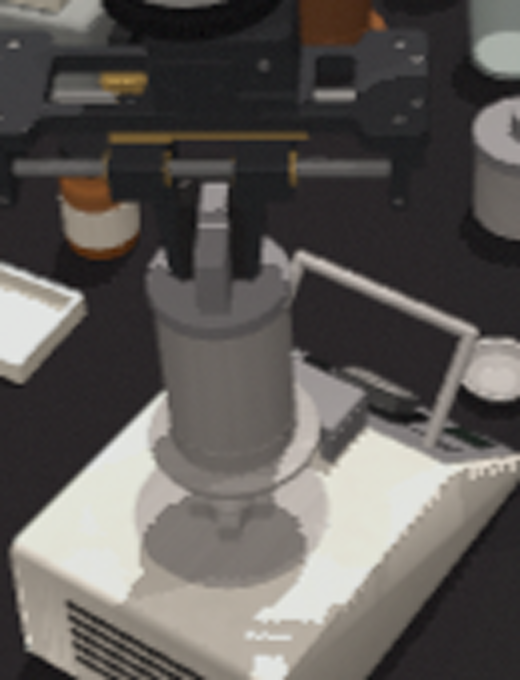

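```bash
cat > axis.py <<'E'
from h import *
import pickle
def edge(img,row,x0,r=4):
    g=cv2.GaussianBlur(cv2.cvtColor(img,cv2.COLOR_RGB2GRAY).astype(np.float32),(0,0),.7)[row]
    xs=np.arange(int(x0-r),int(x0+r)+1); d=np.abs(np.gradient(g))[xs]; i=d.argmax()
    return (d[max(0,i-1):i+2]*xs[max(0,i-1):i+2]).sum()/d[max(0,i-1):i+2].sum()
def axisplane(c,lt,lb,rt,rb):
    # corner guesses (full-image px) of left edge top/bottom, right edge top/bottom
    rays=[]
    out=[]
    for (t,b) in ((lt,lb),(rt,rb)):
        rows=np.arange(int(t[1]),int(b[1])+1); pts=[]
        for r in rows:
            x0=t[0]+(b[0]-t[0])*(r-t[1])/(b[1]-t[1]); pts.append((edge(c['img'],r,x0,3),r))
        pts=np.array(pts); p=np.polyfit(pts[:,1],pts[:,0],1); res=pts[:,0]-np.polyval(p,pts[:,1])
        k=np.abs(res)<1; p=np.polyfit(pts[k,1],pts[k,0],1); out.append((p,res.std().round(2)))
        o,d1=ray(c,(np.polyval(p,rows[0]),rows[0])); o,d2=ray(c,(np.polyval(p,rows[-1]),rows[-1]))
        n=np.cross(d1,d2); rays.append(n/np.linalg.norm(n))
    n=rays[0]+rays[1] if rays[0]@rays[1]>0 else rays[0]-rays[1]
    n/=np.linalg.norm(n); o=-c['R'].T@c['t']; print(out); return n,n@o
def axis(pl):
    (n1,d1),(n2,d2)=pl; u=np.cross(n1,n2); u/=np.linalg.norm(u); u*=np.sign(u[2])
    f=lambda z: np.array([*np.linalg.solve(np.array([n1[:2],n2[:2]]),[d1-n1[2]*z,d2-n2[2]*z]),z]); return u,f
E
python3 - <<'E'
from axis import *
A=pickle.load(open('scene_a.pkl','rb'));B=pickle.load(open('side_a.pkl','rb'))
fa=lambda x,y:(340+x/4,150+y/4); fb=lambda x,y:(230+x/4,180+y/4)
pa=axisplane(A,fa(258,320),fa(243,400),fa(364,355),fa(348,420))
pb=axisplane(B,fb(161,335),fb(168,430),fb(294,320),fb(293,420))
u,f=axis([pa,pb]); print('axis',u.round(4),'tilt',np.degrees(np.arccos(u[2])).round(2)); print(f(.15).round(4),f(.27).round(4))
E
```

```text
[(array([-2.18994919e-01,  4.54036154e+02]), np.float64(1.0)), (array([-1.32703577e-01,  4.61227480e+02]), np.float64(0.75))]
[(array([1.31744029e-01, 2.34202906e+02]), np.float64(0.84)), (array([6.72381346e-02, 2.84637325e+02]), np.float64(1.01))]
axis [ 0.0385 -0.0198  0.9991] tilt 2.48
[0.5263 0.1752 0.15  ] [0.5309 0.1728 0.27  ]
```

```bash
python3 - <<'E'
from axis import *
A=pickle.load(open('scene_a.pkl','rb'));B=pickle.load(open('side_a.pkl','rb'))
j=lambda im,x,y,w,h,s: cv2.resize(im[y:y+h,x:x+w,::-1],None,fx=s,fy=s,interpolation=cv2.INTER_CUBIC)
cv2.imwrite('pics/fl.png',np.hstack([j(A['img'],390,235,45,45,9),j(B['img'],264,270,45,45,9)][:2]))
E
```

```text
(no output)
```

View pics/fl.png

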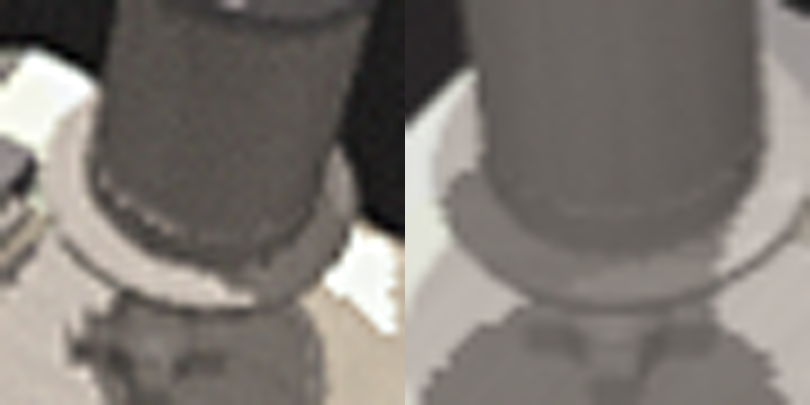

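```bash
python3 - <<'E'
from axis import *
from scipy.optimize import least_squares
A=pickle.load(open('scene_a.pkl','rb'));B=pickle.load(open('side_a.pkl','rb'))
g=lambda p:(390+p[0]/9,235+p[1]/9); h=lambda p:(264+(p[0]-405)/9,270+p[1]/9)
PA=[(72,262),(95,282),(120,296),(160,308),(210,313),(255,308),(290,297),(325,268)]
PB=[(455,238),(480,265),(510,287),(550,303),(610,310),(670,305),(720,288),(770,258),(795,235)]
for z in (.150,.153):
  for n,c,P in (('scene',A,[g(p) for p in PA]),('side',B,[h(p) for p in PB])):
    X=np.array([plane(c,p,z)[:2] for p in P])
    r=least_squares(lambda q:np.hypot(*(X-q).T)-.042,X.mean(0)); print(z,n,r.x.round(4),(r.fun*1000).round(1))
E
```

```text
0.15 scene [0.5277 0.1715] [-0.4  0.2  0.4 -0.  -0.3 -0.2  0.4 -0.2]
0.15 side [0.528  0.1698] [-0.1 -0.1  0.3  0.4 -0.2 -0.1 -0.4 -0.1  0.5]
0.153 scene [0.5303 0.1719] [-0.5  0.2  0.4 -0.  -0.3 -0.1  0.4 -0.2]
0.153 side [0.5269 0.1721] [-0.2 -0.1  0.3  0.4 -0.1 -0.1 -0.4 -0.1  0.4]
```

Request:
move_arm(
  deltas=[
    [[2, 0, -10, 0], [2, -1, -12, 0], [1, 0, -8, 0], [0, 0, -4, 0], [0, 0, 0, 0]],
  ],
)

```text
time: 10.45
position: [0.5356, 0.1717, 0.2281]
orientation: [[-0.298, 0.954, -0.005], [0.954, 0.298, -0.033], [-0.03, -0.015, -0.999]]
wrist_force: [-0.5, 0.3, -6.9]
gripper_width: 0.151
```

```bash
python3 st.py; python3 sv.py b 385 235 55 60 255 280 65 65 8; python3 st.py
```

```text
10.45 [0.5356 0.1717 0.2281] z [-0.0054 -0.0329 -0.9994] toolx.z -0.0298 tooly.z -0.015 psi 107.36 F [-0.5  0.3 -6.9] j [ -4.6  38.5 -32.2  99.9  27.3  50.9 -31.9] v [-0.   0.1 -0.2 -0.2  0.  -0.1 -0.1] w 13.3
10.55 [0.5359 0.1719 0.2287] z [-0.0044 -0.0324 -0.9995] toolx.z -0.0296 tooly.z -0.0139 psi 107.36 F [ 1.1  0.7 -6.1] j [ -4.6  38.4 -32.2  99.9  27.2  50.9 -31.9] v [ 0.1 -0.3 -0.2 -0.3  0.  -0.   0.1] w 13.3
```

View pics/scene_b.png

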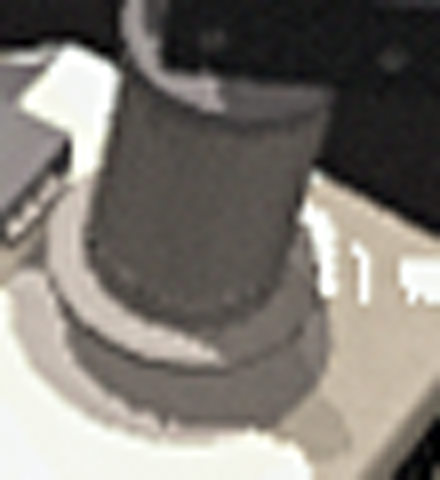

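View pics/side_b.png

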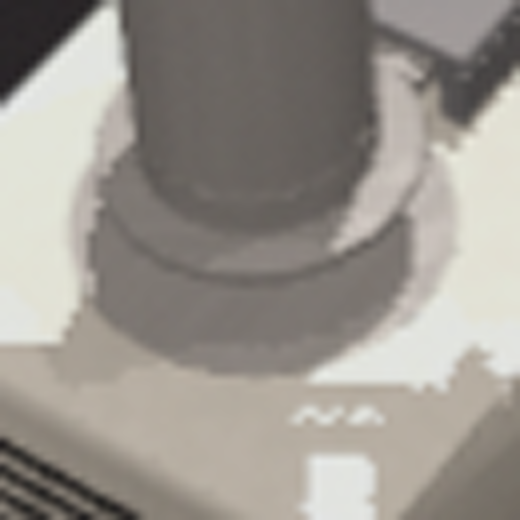

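```bash
python3 - <<'E'
from axis import *
from scipy.optimize import least_squares
A=pickle.load(open('scene_b.pkl','rb'));B=pickle.load(open('side_b.pkl','rb'))
j=lambda im,x,y,w,h,s: cv2.resize(im[y:y+h,x:x+w,::-1],None,fx=s,fy=s,interpolation=cv2.INTER_CUBIC)
cv2.imwrite('pics/fl2.png',np.hstack([j(A['img'],388,255,42,34,9),j(B['img'],264,292,48,34,9)]))
g=lambda p:(385+p[0]/8,235+p[1]/8); h=lambda p:(255+p[0]/8,280+p[1]/8)
PA=[(65,312),(90,335),(130,356),(180,368),(225,366),(270,350),(300,323)]
PB=[(115,218),(150,248),(190,267),(240,279),(290,277),(340,260),(385,228),(412,198)]
for z in (.110,.113):
  for n,c,P in (('scene',A,[g(p) for p in PA]),('side',B,[h(p) for p in PB])):
    X=np.array([plane(c,p,z)[:2] for p in P])
    r=least_squares(lambda q:np.hypot(*(X-q).T)-.042,X.mean(0)); print(z,n,r.x.round(4),(r.fun*1000).round(1))
E
```

```text
0.11 scene [0.5305 0.1689] [ 0.  -0.  -0.2  0.1  0.1  0.1 -0.1]
0.11 side [0.5345 0.1634] [ 0.1 -0.4 -0.4  0.4  0.6  0.  -0.6 -0. ]
0.113 scene [0.5329 0.1692] [-0.  -0.  -0.1  0.1  0.1  0.  -0.2]
0.113 side [0.5335 0.1656] [-0.  -0.4 -0.4  0.5  0.7  0.1 -0.7 -0.1]
```

View pics/fl2.png

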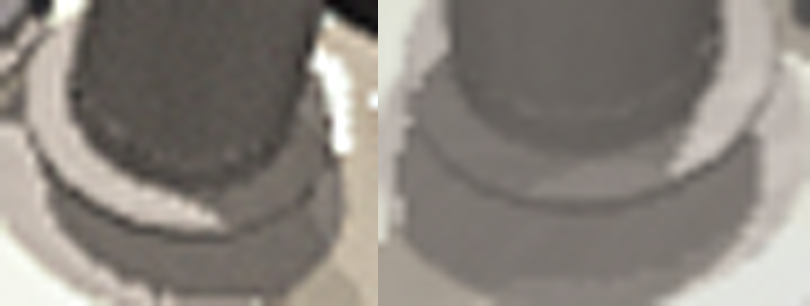

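Request:
move_arm(
  deltas=[
    [[-0.5, 1, -3, 0], [-0.5, 0.5, -3, 0], [0, 0, -3, 0], [0, 0, -2, 0]],
  ],
)

```text
time: 11.05
position: [0.5352, 0.1741, 0.2179]
orientation: [[-0.299, 0.954, -0.003], [0.954, 0.298, -0.032], [-0.029, -0.012, -0.999]]
wrist_force: [-0.7, 0.1, -6.3]
gripper_width: 0.159
```

```bash
python3 st.py
```

```text
11.05 [0.5352 0.1741 0.2179] z [-0.0026 -0.0315 -0.9995] toolx.z -0.0293 tooly.z -0.0119 psi 107.38 F [-0.7  0.1 -6.3] j [ -5.1  39.1 -31.7 100.6  28.   49.4 -32.8] v [-0.4  1.2  0.7  0.9  1.  -2.2 -1.1] w 14.0
```

Request:
move_arm(
  deltas=[
    [[0, -0.5, -3, 0], [0, 0, -3, 0], [0, 0, -2, 0]],
  ],
)

```text
time: 11.42
position: [0.5362, 0.1754, 0.2139]
orientation: [[-0.298, 0.954, 0.002], [0.954, 0.298, -0.03], [-0.029, -0.007, -1.0]]
wrist_force: [-3.3, -1.9, 10.4]
gripper_width: 0.153
```

```bash
python3 st.py
```

```text
11.425 [0.5362 0.1754 0.2139] z [ 0.002  -0.0299 -0.9996] toolx.z -0.0291 tooly.z -0.007 psi 107.37 F [-3.3 -1.9 10.4] j [ -5.3  39.4 -31.5 100.9  28.4  48.6 -33.2] v [-0.5 -0.2  0.4  0.4  0.5 -1.  -0.8] w 13.5
```

```bash
python3 sv.py c 385 235 55 60 255 280 65 65 8; python3 wl.py w6;python3 st.py
```

```text
11.575 [0.5361 0.1752 0.214 ] z [ 0.0019 -0.0301 -0.9995] toolx.z -0.0293 tooly.z -0.0071 psi 107.37 F [-3.7 -0.9  9.8] j [ -5.3  39.4 -31.5 100.9  28.4  48.6 -33.2] v [ 0.   0.  -0.1 -0.  -0.   0.   0. ] w 13.7
```

View pics/scene_c.png

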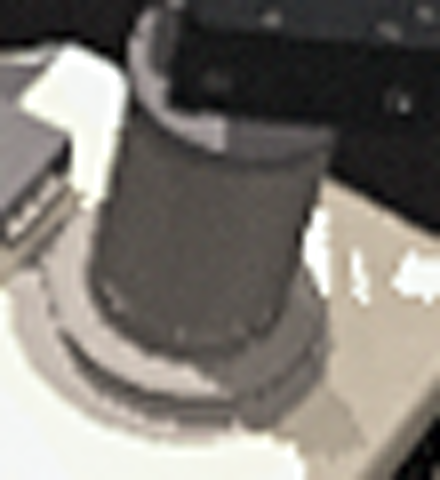

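View pics/side_c.png

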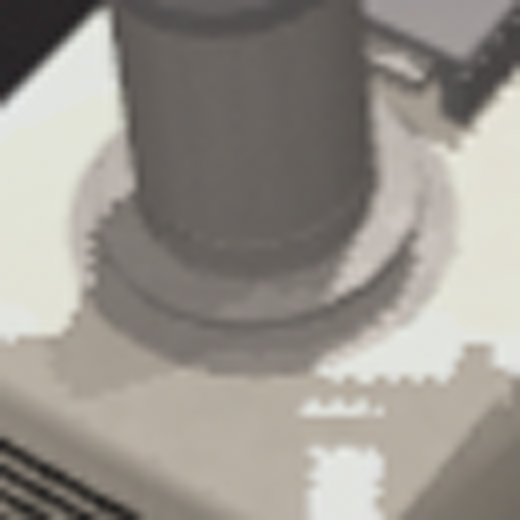

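View pics/w6.png

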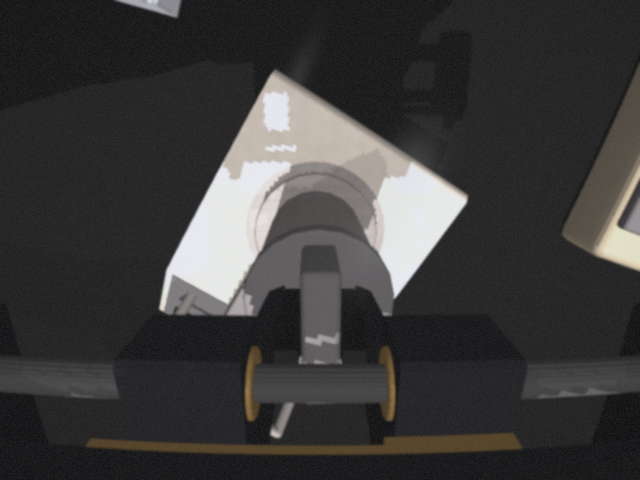

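```bash
python3 - <<'E'
from axis import *
from scipy.optimize import least_squares
A=pickle.load(open('scene_c.pkl','rb'));B=pickle.load(open('side_c.pkl','rb'))
g=lambda p:(385+p[0]/8,235+p[1]/8); h=lambda p:(255+p[0]/8,280+p[1]/8)
PA=[(68,350),(92,374),(130,395),(180,406),(230,403),(270,388),(305,358)]
PB=[(110,258),(145,290),(190,314),(240,326),(290,324),(340,307),(385,280),(412,248)]
for z in (.099,.102):
  for n,c,P in (('scene',A,[g(p) for p in PA]),('side',B,[h(p) for p in PB])):
    X=np.array([plane(c,p,z)[:2] for p in P])
    r=least_squares(lambda q:np.hypot(*(X-q).T)-.042,X.mean(0)); print(z,n,r.x.round(4),(r.fun*1000).round(1))
c=pickle.load(open('w6.pkl','rb')); W=cv2.imread('pics/w6.png')
cv2.imwrite('pics/w6c.png',cv2.resize(W[150:330,230:410],None,fx=4,fy=4,interpolation=cv2.INTER_CUBIC)[:600])
E
```

```text
0.099 scene [0.5355 0.1724] [-0.3  0.2  0.3 -0.  -0.2 -0.3  0.3]
0.099 side [0.5323 0.1689] [ 0.6 -0.5 -0.4  0.3  0.4 -0.3  0.1  0.1]
0.102 scene [0.5379 0.1727] [-0.3  0.2  0.3  0.  -0.2 -0.3  0.2]
0.102 side [0.5313 0.1711] [ 0.5 -0.5 -0.3  0.3  0.4 -0.3  0.1 -0. ]
```

View pics/w6c.png

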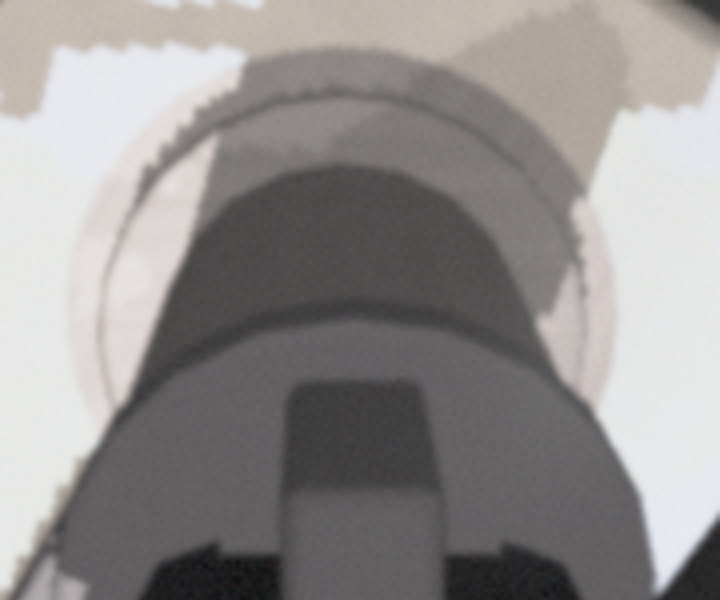

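```bash
cat > circ.py <<'E'
from h import *
from scipy.optimize import least_squares
def circ(c,P,z,R=None):
    X=np.array([plane(c,p,z)[:2] for p in P])
    if R: r=least_squares(lambda q:np.hypot(*(X-q).T)-R,X.mean(0))
    else: r=least_squares(lambda q:np.hypot(*(X-q[:2]).T)-q[2],[*X.mean(0),.05])
    return r.x.round(4),(r.fun*1000).round(1)
E
python3 - <<'E'
from circ import *
import pickle
c=pickle.load(open('w6.pkl','rb')); f=lambda p:(230+p[0]/4,150+p[1]/4)
F=[(102,290),(112,240),(145,190),(280,102),(345,95),(410,104),(470,130),(530,180),(570,230),(584,290)]
D=[(68,310),(74,260),(100,192),(240,66),(350,48),(430,65),(510,110),(570,170),(605,240),(617,310)]
print('disc',circ(c,[f(p) for p in D],.09))
for z in(.099,.102): print('flange',z,circ(c,[f(p) for p in F],z,.042),circ(c,[f(p) for p in F],z))
E
```

```text
disc (array([0.5331, 0.1682, 0.0497]), array([ 0.1, -0.1, -0.3,  0.4,  0.4, -0.1, -0.5, -0.2,  0.1,  0.3]))
flange 0.099 (array([0.5328, 0.1701]), array([ 0.7,  1.1,  0.1, -0.3, -0.4, -0.3, -0.3, -0. ,  1.3,  0.8])) (array([0.5334, 0.1684, 0.0434]), array([-0.3,  0.5, -0.1,  0.1, -0. , -0. , -0.1, -0.3,  0.7, -0.3]))
flange 0.102 (array([0.5328, 0.1705]), array([ 0.3,  0.9,  0.1, -0.2, -0.3, -0.2, -0.2, -0.1,  1.1,  0.4])) (array([0.5332, 0.1693, 0.0429]), array([-0.3,  0.5, -0.1,  0.1, -0. , -0. , -0.1, -0.3,  0.7, -0.3]))
```

Request:
move_arm(
  deltas=[
    [[0, -1, 2, 0], [0, -1, 1, 0], [0, 0, -2, 0]],
  ],
)

```text
time: 11.95
position: [0.5362, 0.1728, 0.215]
orientation: [[-0.298, 0.954, 0.002], [0.954, 0.298, -0.03], [-0.03, -0.007, -1.0]]
wrist_force: [0.5, -0.7, -1.3]
gripper_width: 0.158
```

```bash
python3 st.py
```

```text
11.95 [0.5362 0.1728 0.215 ] z [ 0.0025 -0.0302 -0.9995] toolx.z -0.0296 tooly.z -0.0067 psi 107.36 F [ 0.5 -0.7 -1.3] j [ -5.   39.2 -31.5 101.   28.4  48.6 -33. ] v [-0.4  1.3  0.8  0.7  1.2 -2.3 -1. ] w 13.9
```

Request:
move_arm(
  deltas=[
    [[0, -0.5, -2, 0], [0, -0.5, -2, 0]],
  ],
)

```text
time: 12.2
position: [0.5368, 0.1728, 0.2125]
orientation: [[-0.298, 0.955, 0.004], [0.954, 0.298, -0.029], [-0.029, -0.004, -1.0]]
wrist_force: [-2.1, -1.8, -5.1]
gripper_width: 0.155
```

```bash
python3 st.py
```

```text
12.2 [0.5368 0.1728 0.2125] z [ 0.0044 -0.029  -0.9996] toolx.z -0.029 tooly.z -0.0044 psi 107.34 F [-2.1 -1.8 -5.1] j [ -5.1  39.4 -31.4 101.2  28.6  48.2 -33.2] v [-0.2  1.5  1.3  2.3  1.2 -1.9 -0.6] w 13.6
```

Request:
move_arm(
  deltas=[
    [[-0.5, -0.5, -2, 0], [-0.5, -0.5, -2, 0]],
  ],
)

```text
time: 12.45
position: [0.5352, 0.1713, 0.2074]
orientation: [[-0.298, 0.955, 0.003], [0.954, 0.298, -0.03], [-0.029, -0.006, -1.0]]
wrist_force: [0.3, 0.1, -4.8]
gripper_width: 0.154
```

```bash
python3 st.py
```

```text
12.45 [0.5352 0.1713 0.2074] z [ 0.0028 -0.0297 -0.9996] toolx.z -0.0292 tooly.z -0.0062 psi 107.35 F [ 0.3  0.1 -4.8] j [ -5.1  39.7 -31.2 101.7  28.9  47.5 -33.4] v [-0.1  1.1  0.7  1.9  1.3 -3.  -1.1] w 13.6
```

Request:
move_arm(
  deltas=[
    [[0, 0, -1.5, 0], [0, 0, -1.5, 0]],
  ],
)

```text
time: 12.7
position: [0.5355, 0.1713, 0.2042]
orientation: [[-0.298, 0.955, 0.003], [0.954, 0.298, -0.03], [-0.029, -0.006, -1.0]]
wrist_force: [-3.1, -3.5, 9.1]
gripper_width: 0.152
```

```bash
python3 st.py
```

```text
12.7 [0.5355 0.1713 0.2042] z [ 0.003  -0.0298 -0.9996] toolx.z -0.0294 tooly.z -0.006 psi 107.34 F [-3.1 -3.5  9.1] j [ -5.2  39.9 -31.  101.9  29.1  47.1 -33.6] v [-0.2 -0.   0.6  0.1  0.8  0.1 -0.7] w 13.4
```

Request:
move_arm(
  deltas=[
    [[0, 0, -1, 0], [0, 0, 0, 0]],
  ],
)

```text
time: 12.95
position: [0.5354, 0.1713, 0.2043]
orientation: [[-0.298, 0.955, 0.004], [0.954, 0.298, -0.03], [-0.03, -0.006, -1.0]]
wrist_force: [-1.5, 0.2, -5.9]
gripper_width: 0.155
```

```bash
python3 st.py; python3 sv.py d 385 225 55 60 255 270 65 65 8
```

```text
12.95 [0.5354 0.1713 0.2043] z [ 0.0036 -0.0303 -0.9995] toolx.z -0.03 tooly.z -0.0056 psi 107.32 F [-1.5  0.2 -5.9] j [ -5.2  39.9 -31.  101.9  29.1  47.1 -33.7] v [ 0.  -0.1  0.2 -0.1 -0.1  0.1  0.1] w 13.7
```

View pics/scene_d.png

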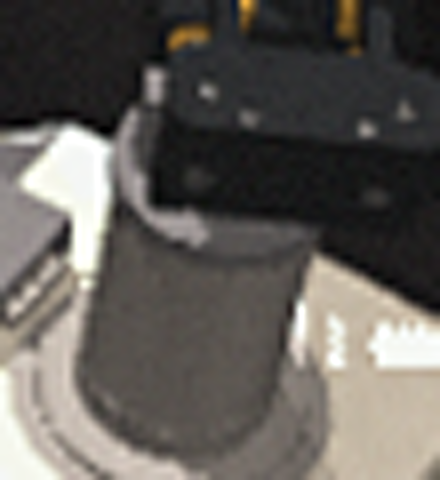

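View pics/side_d.png

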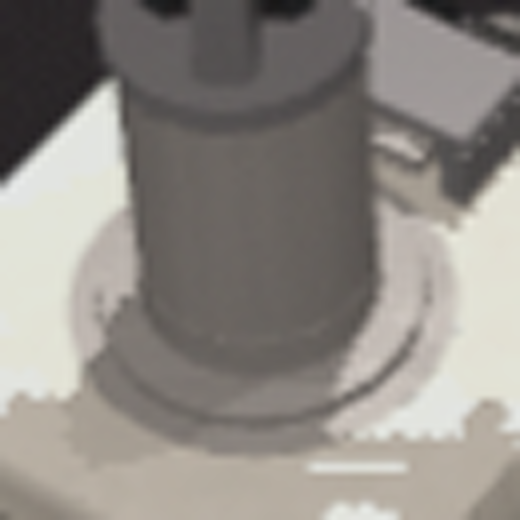

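Request:
move_arm(
  deltas=[
    [[0, 0, -1.5, 0], [0, 0, -1.5, 0]],
  ],
)

```text
time: 13.3
position: [0.5356, 0.1711, 0.2042]
orientation: [[-0.297, 0.955, 0.006], [0.954, 0.297, -0.032], [-0.032, -0.004, -0.999]]
wrist_force: [-4.1, -1.8, 11.7]
gripper_width: 0.155
```

```bash
python3 st.py
```

```text
13.3 [0.5356 0.1711 0.2042] z [ 0.0055 -0.0317 -0.9995] toolx.z -0.0319 tooly.z -0.0041 psi 107.28 F [-4.1 -1.8 11.7] j [ -5.3  39.9 -30.9 102.   29.3  47.  -33.9] v [-0.5 -0.2  0.5  0.2  0.3 -0.3 -0.5] w 13.7
```

Request:
move_arm(
  deltas=[
    [[0, 0, 0, 0], [0, 0, 0, 0]],
  ],
  grip_force=3,
)

```text
time: 13.55
position: [0.5358, 0.1708, 0.2044]
orientation: [[-0.297, 0.955, 0.006], [0.954, 0.297, -0.032], [-0.033, -0.004, -0.999]]
wrist_force: [-1.3, -1.0, -0.4]
gripper_width: 0.158
```

```bash
python3 st.py
```

```text
13.55 [0.5358 0.1708 0.2044] z [ 0.006  -0.0322 -0.9995] toolx.z -0.0326 tooly.z -0.0038 psi 107.28 F [-1.3 -1.  -0.4] j [ -5.3  39.8 -30.9 102.   29.3  47.  -33.9] v [-0.1 -0.   0.1  0.   0.   0.  -0. ] w 14.0
```

Force is zero, so the mill now bears the jar. Opening.

Request:
move_arm(
  deltas=[
    [[0, 0, 0, 0], [0, 0, 0, 0], [0, 0, 0, 0]],
  ],
  jaw=40,
)

```text
time: 13.92
position: [0.5376, 0.172, 0.2048]
orientation: [[-0.297, 0.955, 0.01], [0.954, 0.297, -0.03], [-0.031, 0.0, -1.0]]
wrist_force: [0.1, -0.1, -0.3]
gripper_width: 0.449
```

```bash
python3 st.py; python3 sv.py e 385 225 55 60 255 270 65 65 8; python3 wl.py w7
```

```text
13.925 [0.5376 0.172  0.2048] z [ 0.0096 -0.0295 -0.9995] toolx.z -0.031 tooly.z 0.0004 psi 107.27 F [ 0.1 -0.1 -0.3] j [ -5.3  39.9 -30.9 101.8  29.3  46.9 -33.9] v [-0.2 -0.1 -0.1 -0.5  0.1 -0.2 -0. ] w 39.5
```

View pics/side_e.png

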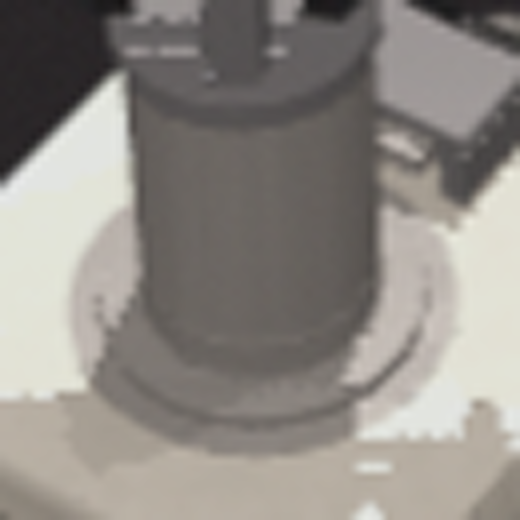

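View pics/w7.png

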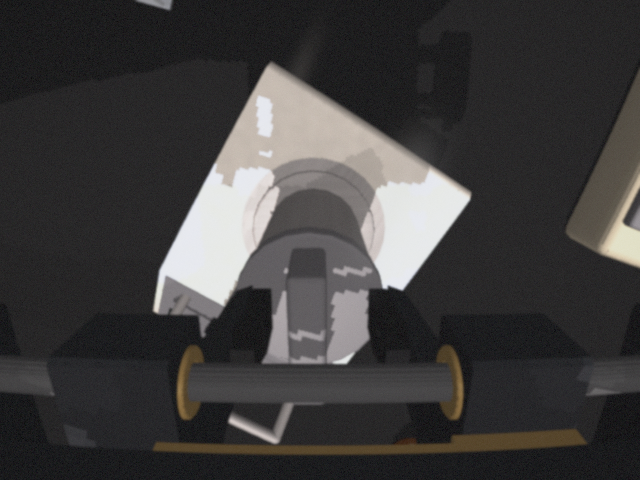

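Request:
move_arm(
  deltas=[
    [[0, -0.5, 10, 0], [0, 0, 25, 0], [0, 0, 30, 0], [0, 0, 20, 0], [0, 0, 0, 0]],
  ],
)

```text
time: 14.7
position: [0.5373, 0.1716, 0.2947]
orientation: [[-0.297, 0.955, 0.011], [0.954, 0.297, -0.029], [-0.031, 0.002, -1.0]]
wrist_force: [0.2, 0.0, 1.1]
gripper_width: 0.456
```

```bash
python3 st.py; python3 sv.py f 340 150 130 140 230 180 130 140 4; python3 wl.py w8
```

```text
14.7 [0.5373 0.1716 0.2947] z [ 0.0106 -0.0287 -0.9995] toolx.z -0.0305 tooly.z 0.0016 psi 107.3 F [0.2 0.  1.1] j [ -3.   33.8 -34.4  95.7  23.8  58.1 -28.6] v [-0.1  0.6  0.6  1.3 -0.1  0.1  0.1] w 40.2
```

View pics/side_f.png

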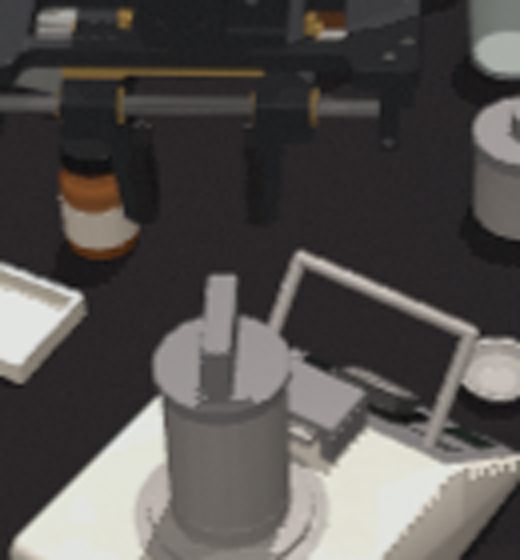

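View pics/scene_f.png

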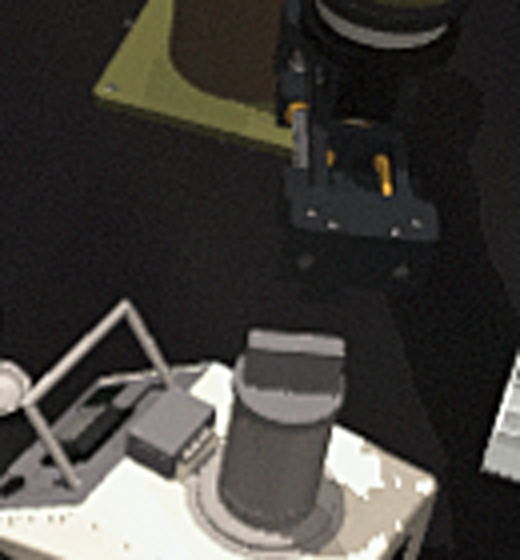

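View pics/w8.png

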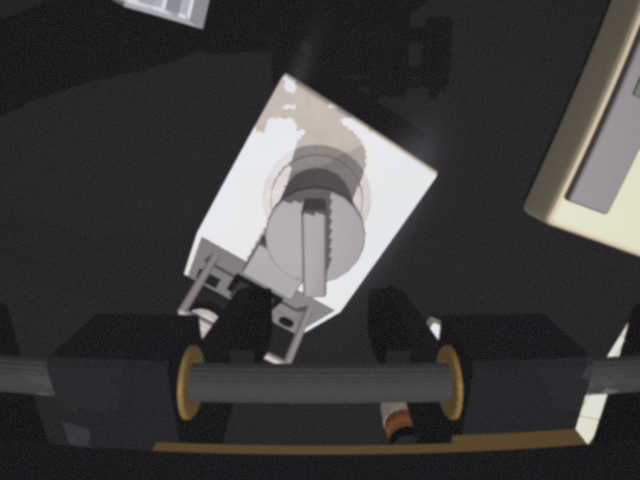

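```bash
python3 - <<'E'
from h import *
import pickle
A=pickle.load(open('scene_f.pkl','rb'));B=pickle.load(open('side_f.pkl','rb'))
fa=lambda p:(340+p[0]/4,150+p[1]/4); fb=lambda p:(230+p[0]/4,180+p[1]/4)
Ps=[]
for a,b in [((342,356),(205,351)),((247,349),(208,277)),((344,340),(233,354)),((250,331),(237,278))]:
    p,e=tri([ray(A,fa(a)),ray(B,fb(b))]); Ps.append(p); print(p.round(4),np.round(e,4))
print(np.mean(Ps,0))
d=Ps[0]-Ps[1]; print(np.degrees(np.arctan2(d[1],d[0])))
E
```

```text
[0.5311 0.1943 0.2262] [0.0023 0.0023]
[0.5483 0.1448 0.2254] [0.0006 0.0006]
[0.5183 0.192  0.2262] [0.0023 0.0023]
[0.5346 0.1422 0.2263] [0.0008 0.0008]
[0.53306653 0.16833315 0.22602938]
109.23552704512684
```

```bash
python3 - <<'E'
from h import *
j=lambda im,x,y,w,h,s: cv2.resize(im[y:y+h,x:x+w],None,fx=s,fy=s,interpolation=cv2.INTER_CUBIC)
a=cv2.imread('pics/scene0.png'); b=cv2.imread('pics/side0.png'); d=cv2.imread('pics/scene1.png')
I=np.hstack([j(a,165,40,85,70,4.5),j(b,480,30,85,70,4.5)]); 
g=np.clip((I/255.)**.5*255,0,255).astype(np.uint8); cv2.imwrite('pics/gr.png',g); print(g.shape)
e=pickle=None
import pickle
A=pickle.load(open('scene_f.pkl','rb'))['img'][:,:,::-1]
g=np.clip((j(A,390,140,75,75,8)/255.)**.45*255,0,255).astype(np.uint8); cv2.imwrite('pics/gr2.png',g)
E
```

```text
(315, 764, 3)
```

View pics/gr.png

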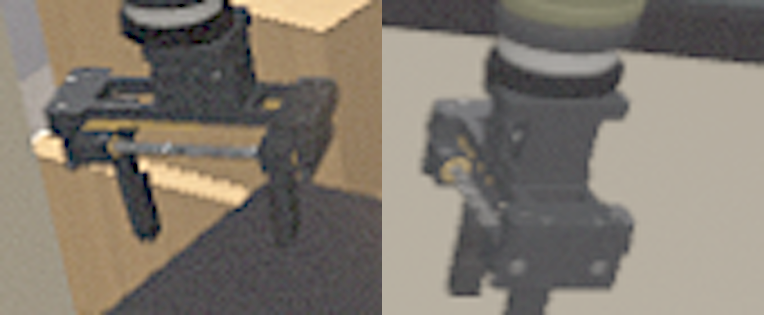

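View pics/gr2.png

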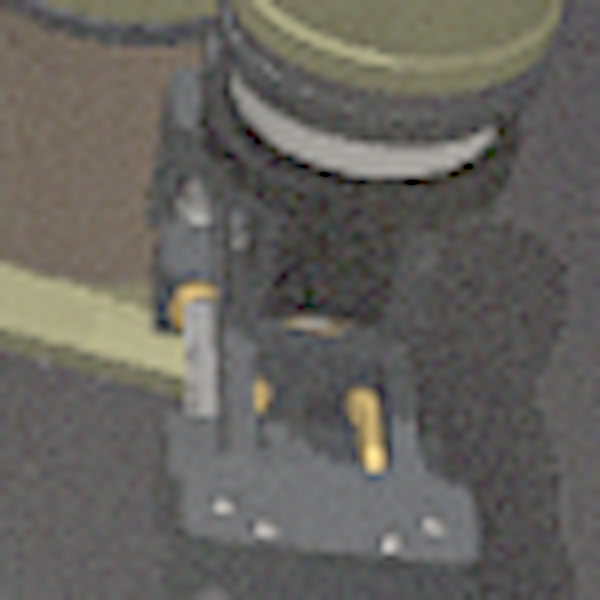

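Request:
move_arm(
  deltas=[
    [[-3, -12, 0, -0.05], [-6, -22, 0, -0.09], [-7, -24, 0, -0.1], [-7, -24, 0, -0.1], [-6, -22, -5, -0.09], [-4, -15, -10, -0.07], [-2, -8, -10, -0.04], [0, 0, -5, 0], [0, 0, 0, 0]],
  ],
  jaw=0,
  grip_force=20,
)

```text
time: 15.98
position: [0.4947, 0.0333, 0.2552]
orientation: [[0.267, 0.963, -0.024], [0.963, -0.268, -0.032], [-0.037, -0.015, -0.999]]
wrist_force: [0.6, 1.3, -0.1]
gripper_width: 0.009
```

```bash
python3 st.py; python3 sv.py g 320 150 130 140 250 180 130 140 4; python3 wl.py w9
```

```text
15.975 [0.4947 0.0333 0.2552] z [-0.0245 -0.0319 -0.9992] toolx.z -0.0373 tooly.z -0.0151 psi 74.5 F [ 0.6  1.3 -0.1] j [  6.   30.6 -25.2 108.6  19.2  46.8 -45.4] v [ 0.1 -0.  -0.  -0.1  0.  -0.1 -0.2] w 0.8
```

View pics/side_g.png

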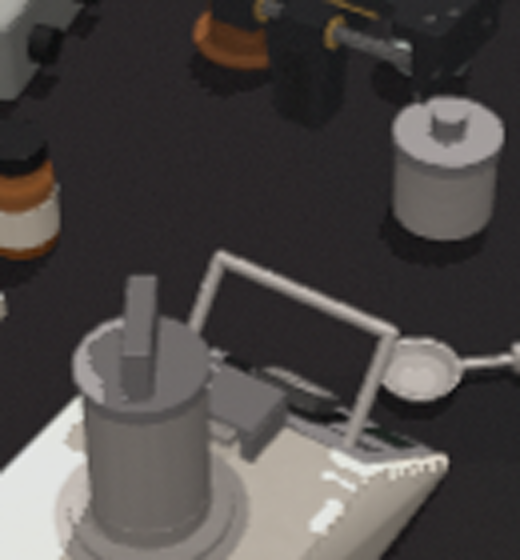

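View pics/scene_g.png

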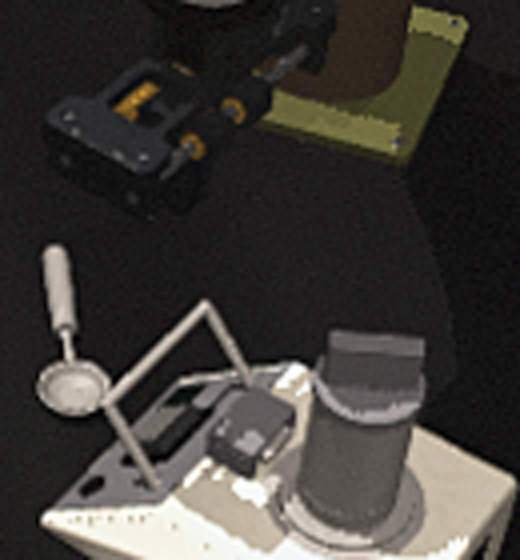

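View pics/w9.png

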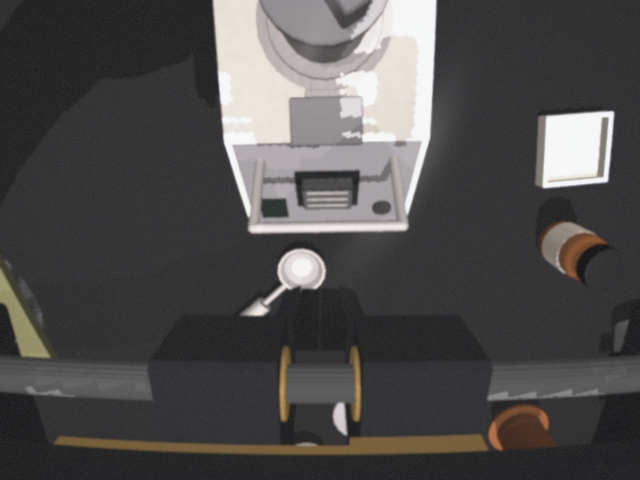

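```bash
python3 - <<'E'
import cv2,numpy as np
W=cv2.imread('pics/w9.png'); b=cv2.resize(W[85:245,215:435],None,fx=3.6,fy=3.6,interpolation=cv2.INTER_CUBIC)
cv2.imwrite('pics/w9c.png',np.clip((b/255.)**.7*255,0,255).astype(np.uint8))
E
```

```text
(no output)
```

View pics/w9c.png

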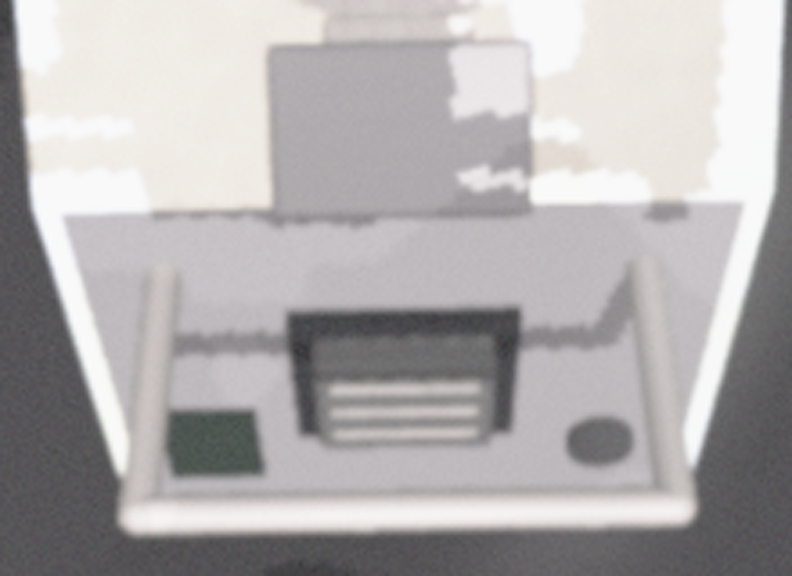

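```bash
python3 - <<'E'
from h import *
import pickle; c=pickle.load(open('w9.pkl','rb')); f=lambda p:(215+p[0]/3.6,85+p[1]/3.6)
S=np.array([.5328,.1685]); 
def go(yaw):
    y=np.radians(yaw); X=np.array([np.cos(y),np.sin(y)]); Y=np.array([-np.sin(y),np.cos(y)])
    m=lambda P:(np.round(1000*(P[:2]-S)@X,1),np.round(1000*(P[:2]-S)@Y,1))
    for n,p,z in [('key up L',(313,378),.0741),('key up R',(495,378),.0741),('key low L',(325,443),.0523),('key low R',(492,443),.0523),('bar L',(130,516),.1262),('bar R',(685,510),.1262),('edge L',(65,214),.09),('edge R',(745,203),.09),('hous L',(270,44),.116),('hous R',(530,42),.116)]:
        P=plane(c,f(p),z); print(n,P.round(4),m(P))
    s=sense(); print('tcp',m(s['position']))
go(76)
a=plane(c,f((65,214)),.09)-plane(c,f((745,203)),.09); print(np.degrees(np.arctan2(a[1],a[0]))-90)
E
```

```text
key up L [0.4799 0.0491 0.0741] (np.float64(-128.7), np.float64(22.4))
key up R [0.5215 0.0377 0.0741] (np.float64(-129.7), np.float64(-20.7))
key low L [0.4756 0.0279 0.0523] (np.float64(-150.3), np.float64(21.5))
key low R [0.5169 0.0166 0.0523] (np.float64(-151.3), np.float64(-21.3))
bar L [0.4413 0.0412 0.1262] (np.float64(-145.7), np.float64(58.0))
bar R [0.5519 0.0123 0.1262] (np.float64(-146.9), np.float64(-56.3))
edge L [0.4395 0.1018 0.09  ] (np.float64(-87.3), np.float64(74.4))
edge R [0.5833 0.0646 0.09  ] (np.float64(-88.6), np.float64(-74.2))
hous L [0.4952 0.1224 0.116 ] (np.float64(-53.8), np.float64(25.4))
hous R [0.5437 0.1093 0.116 ] (np.float64(-54.8), np.float64(-24.8))
tcp (np.float64(-140.1), np.float64(3.9))
75.5146480971919
```

Request:
move_arm(
  deltas=[
    [[2, 3, -15, 0.01], [2, 3, -25, 0.01], [1, 2, -30, 0], [0, 0, -25, 0], [0, 0, -15, 0], [0, 0, -5, 0], [0, 0, 0, 0]],
  ],
)

```text
time: 17.0
position: [0.5011, 0.0461, 0.1343]
orientation: [[0.24, 0.971, -0.021], [0.97, -0.24, -0.029], [-0.033, -0.013, -0.999]]
wrist_force: [-0.4, 0.0, 0.1]
gripper_width: 0.002
```

```bash
cat >> st.py <<'E'
S=np.array([.5328,.1685]); y=np.radians(75.8); X=np.array([np.cos(y),np.sin(y)]); Y=np.array([-np.sin(y),np.cos(y)])
p=s['position'][:2]-S; print('mill tcp x,y',(1000*p@X).round(1),(1000*p@Y).round(1),'tilt x,y',(o[:2,2]@X).round(4),(o[:2,2]@Y).round(4))
E
python3 st.py
```

```text
17.0 [0.5011 0.0461 0.1343] z [-0.0206 -0.0285 -0.9994] toolx.z -0.0326 tooly.z -0.0131 psi 76.11 F [-0.4  0.   0.1] j [  0.2  41.4 -18.8 114.5  27.9  30.3 -53. ] v [-0.2  0.2 -0.  -0.1  0.1 -0.2 -0. ] w 0.2
mill tcp x,y -126.4 0.7 tilt x,y -0.0327 0.013
```

Request:
move_arm(
  deltas=[
    [[0, -2, -6, 0], [-0.5, -1.5, -10, 0], [0, 0, -10, 0], [0, 0, -5, 0], [0, 0, 0, 0]],
  ],
)

```text
time: 17.62
position: [0.5015, 0.0425, 0.1022]
orientation: [[0.24, 0.971, -0.018], [0.97, -0.241, -0.028], [-0.031, -0.011, -0.999]]
wrist_force: [0.7, -0.5, 0.8]
gripper_width: 0.007
```

```bash
python3 st.py;  python3 sv.py h 320 190 100 100 280 210 100 100 6; python3 wl.py w10
```

```text
17.625 [0.5015 0.0425 0.1022] z [-0.0181 -0.0279 -0.9994] toolx.z -0.0315 tooly.z -0.0109 psi 76.09 F [ 0.7 -0.5  0.8] j [ -1.2  44.4 -16.1 115.7  30.3  25.5 -54.8] v [-0.  -0.1 -0.  -0.1  0.1 -0.2 -0. ] w 0.6
mill tcp x,y -129.8 -0.5 tilt x,y -0.0315 0.0107
```

View pics/side_h.png

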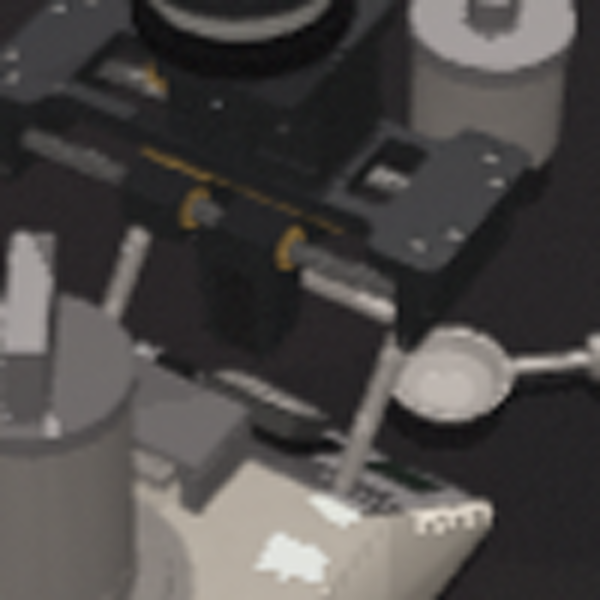

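View pics/scene_h.png

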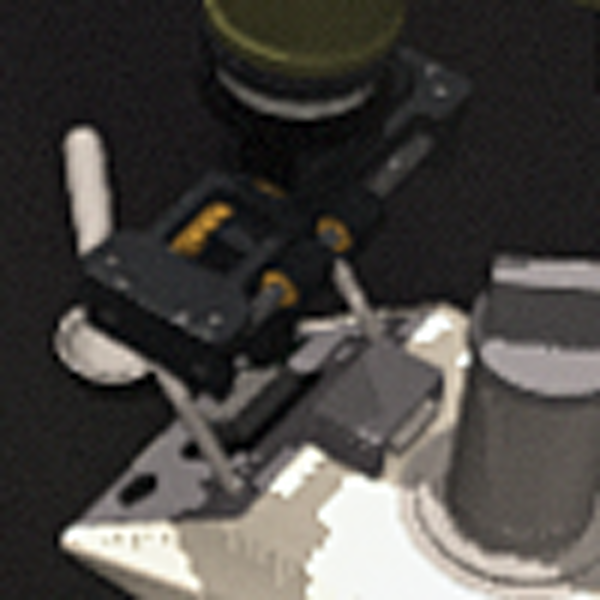

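View pics/w10.png

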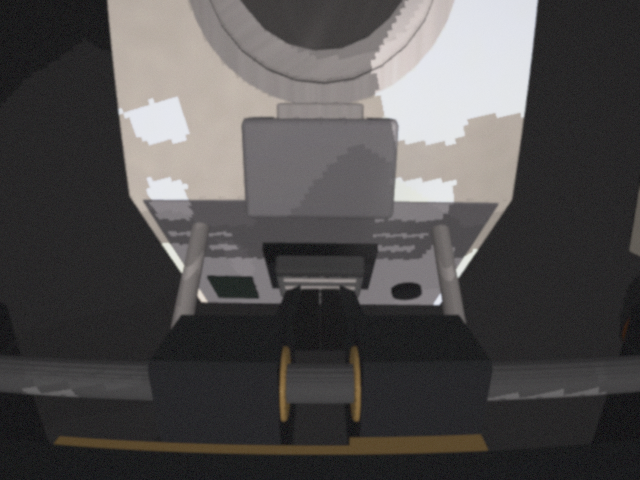

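Request:
move_arm(
  deltas=[
    [[0, 0, -8, 0], [0, 0, -8, 0], [0, 0, -4, 0], [0, 0, -2, 0]],
  ],
)

```text
time: 18.27
position: [0.5021, 0.0427, 0.0795]
orientation: [[0.24, 0.971, -0.016], [0.97, -0.241, -0.027], [-0.031, -0.009, -0.999]]
wrist_force: [-0.4, -0.1, 0.4]
gripper_width: 0.007
```

```bash
python3 st.py
```

```text
18.275 [0.5021 0.0427 0.0795] z [-0.0163 -0.0274 -0.9995] toolx.z -0.0305 tooly.z -0.0092 psi 76.08 F [-0.4 -0.1  0.4] j [ -2.5  46.7 -14.  116.3  31.8  22.2 -56.2] v [-1.   1.8  1.6  0.4  1.2 -2.7 -1.1] w 0.7
mill tcp x,y -129.5 -1.2 tilt x,y -0.0306 0.0091
```

Request:
move_arm(
  deltas=[
    [[0, 0, -3, 0], [0, 0, -3, 0]],
  ],
)

```text
time: 18.52
position: [0.5024, 0.043, 0.0734]
orientation: [[0.24, 0.971, -0.016], [0.97, -0.241, -0.027], [-0.03, -0.009, -1.0]]
wrist_force: [-1.4, 1.6, 9.5]
gripper_width: 0.004
```

```bash
python3 st.py
```

```text
18.525 [0.5024 0.043  0.0734] z [-0.0156 -0.0269 -0.9995] toolx.z -0.0299 tooly.z -0.0087 psi 76.09 F [-1.4  1.6  9.5] j [ -2.9  47.3 -13.4 116.4  32.2  21.3 -56.6] v [-1.6  2.   1.6  0.3  1.1 -3.8 -1.4] w 0.4
mill tcp x,y -129.1 -1.3 tilt x,y -0.0299 0.0085
```

Request:
move_arm(
  deltas=[
    [[0, 1, -3.5, 0], [0, 1, -3.5, 0]],
  ],
)

```text
time: 18.77
position: [0.5032, 0.0458, 0.0689]
orientation: [[0.24, 0.971, -0.012], [0.97, -0.24, -0.027], [-0.029, -0.005, -1.0]]
wrist_force: [-6.8, -3.1, 44.9]
gripper_width: 0.004
```

```bash
python3 st.py
```

```text
18.775 [0.5032 0.0458 0.0689] z [-0.0122 -0.0267 -0.9996] toolx.z -0.0288 tooly.z -0.0055 psi 76.12 F [-6.8 -3.1 44.9] j [ -3.5  47.8 -12.8 116.5  32.5  20.4 -57.1] v [-2.5  0.1  2.5  0.8  1.1 -1.9 -2.1] w 0.3
mill tcp x,y -126.2 -1.4 tilt x,y -0.0289 0.0053
```

Request:
move_arm(
  deltas=[
    [[0, 0, 1.5, 0]],
  ],
)

```text
time: 18.9
position: [0.5032, 0.0454, 0.0712]
orientation: [[0.24, 0.971, -0.012], [0.97, -0.24, -0.028], [-0.03, -0.005, -1.0]]
wrist_force: [-0.1, 0.0, -1.3]
gripper_width: 0.004
```

```bash
python3 st.py;  python3 sv.py i 320 190 100 100 280 210 100 100 6; python3 wl.py w11
```

```text
18.9 [0.5032 0.0454 0.0712] z [-0.0117 -0.0277 -0.9995] toolx.z -0.0297 tooly.z -0.0047 psi 76.12 F [-0.1  0.  -1.3] j [ -3.5  47.5 -12.9 116.5  32.4  20.7 -57. ] v [ 0.7 -2.  -1.3 -0.4 -0.9  1.9  0.9] w 0.4
mill tcp x,y -126.6 -1.5 tilt x,y -0.0297 0.0045
```

View pics/side_i.png

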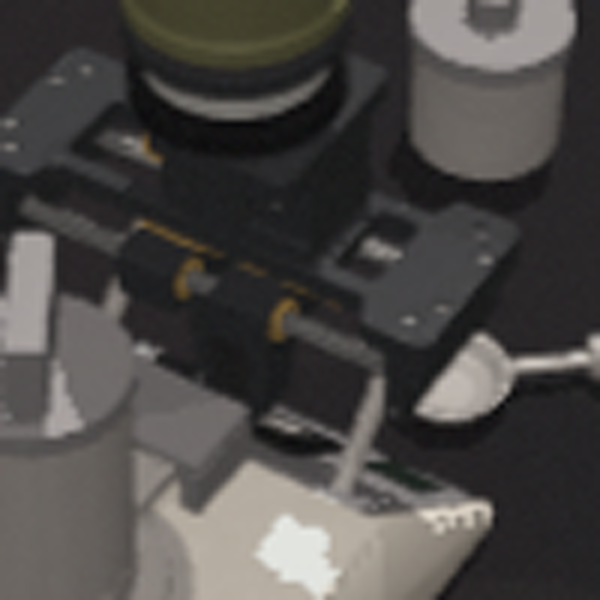

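View pics/w11.png

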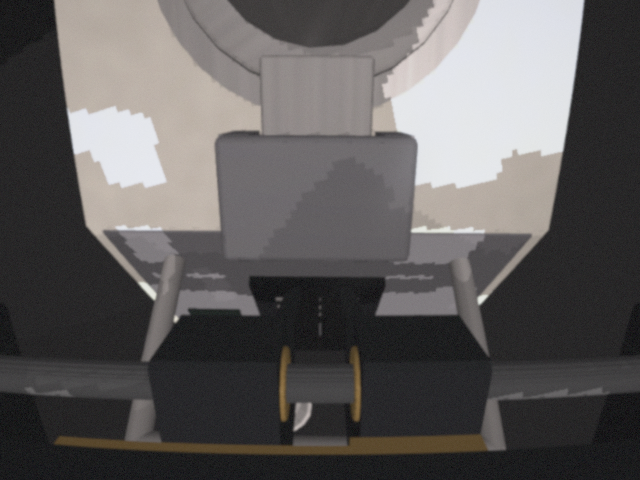

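Request:
move_arm(
  deltas=[
    [[0, 0, 6, 0], [0, 0, 15, 0], [0, 0, 25, 0], [0, 0, 35, 0], [0, 0, 35, 0], [0, 0, 35, 0], [0, 0, 15, 0], [0, 0, 0, 0]],
  ],
)

```text
time: 20.05
position: [0.5019, 0.0464, 0.2412]
orientation: [[0.239, 0.971, -0.015], [0.971, -0.239, -0.025], [-0.028, -0.008, -1.0]]
wrist_force: [0.3, 0.0, -0.3]
gripper_width: 0.0
```

```bash
python3 st.py; python3 wl.py w12
```

```text
20.05 [0.5019 0.0464 0.2412] z [-0.0149 -0.0252 -0.9996] toolx.z -0.028 tooly.z -0.0085 psi 76.18 F [ 0.3  0.  -0.3] j [  5.   32.2 -25.8 108.7  20.8  44.9 -46.4] v [-0.   0.4  0.3  0.5 -0.2  0.   0.2] w 0.0
mill tcp x,y -126.0 -0.0 tilt x,y -0.028 0.0083
```

View pics/w12.png

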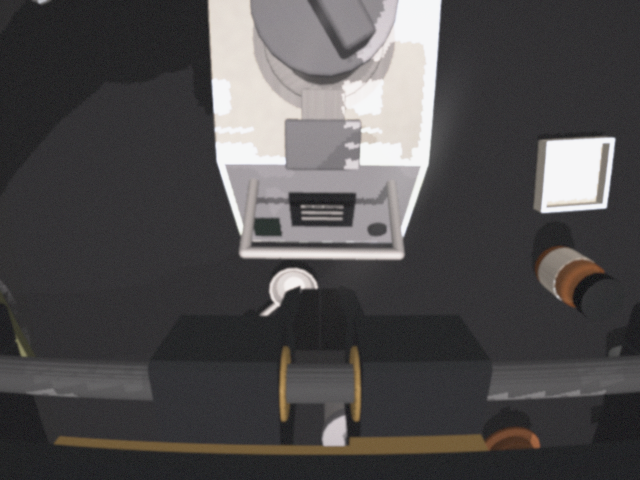

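Request:
move_arm(
  deltas=[
    [[-5, -15, 5, 0], [-8, -30, 5, 0], [-8, -30, 5, 0], [-5, -20, 5, 0], [-2, -10, 0, 0], [0, 0, 0, 0]],
  ],
)

```text
time: 20.85
position: [0.4673, -0.0665, 0.2569]
orientation: [[0.24, 0.97, -0.028], [0.97, -0.241, -0.028], [-0.034, -0.021, -0.999]]
wrist_force: [1.1, -0.3, 0.4]
gripper_width: 0.006
```

```bash
python3 st.py; python3 sv.py z 320 190 130 140 230 190 145 140 4
```

```text
20.85 [ 0.4673 -0.0665  0.2569] z [-0.028  -0.0276 -0.9992] toolx.z -0.0335 tooly.z -0.0206 psi 76.1 F [ 1.1 -0.3  0.4] j [ 19.1  28.9 -27.  112.3  20.1  45.2 -33.7] v [-0.1  0.2 -0.6  0.2 -0.4 -0.4  0.1] w 0.5
mill tcp x,y -243.9 5.9 tilt x,y -0.0336 0.0204
```

View pics/scene_z.png

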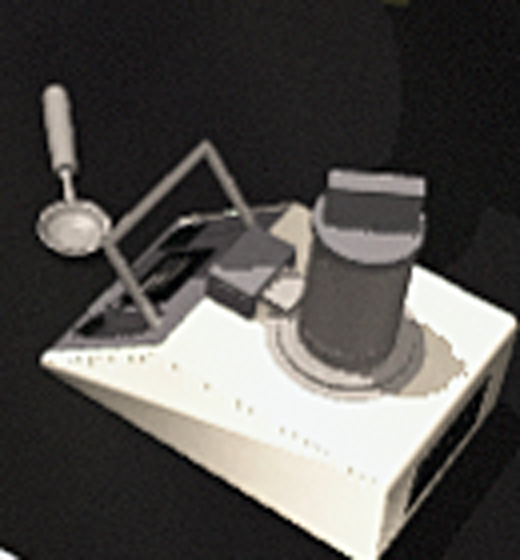

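View pics/side_z.png

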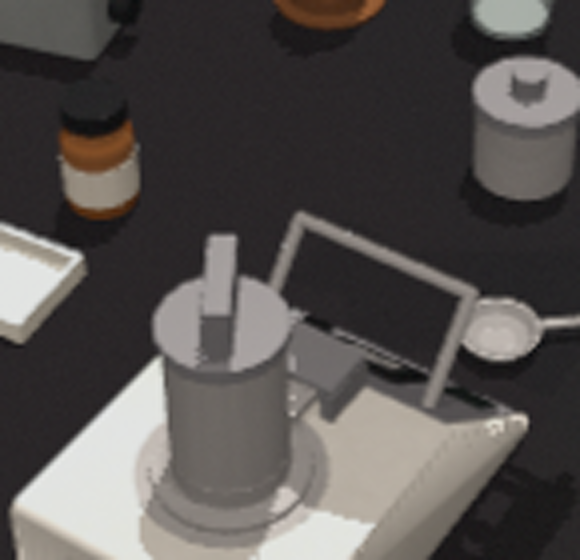

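Both views show the key in, the catch out over the flange, the jar upright and flat on the disc, and the gripper clear of everything. I'm handing in.

```bash
python3 -c "
from workcell import *
print(sign_off())"
```

```text
the job is handed in; nothing more can be done
None
```

The jar is on the drive, the lock key is pressed in and staying in, and I handed the job in at about 21 s. There is one doubt, about the force during the key press.

**Jar:** I gripped the steel jar by its bar and turned it to the shaft's teeth, which stood about 17.5° off the world axes. The first try stopped on the teeth, about 2 mm off. I moved it over, lowered it until the mill carried its weight, then let go. Afterwards the bar's top measured 226 mm high, against 230 expected when home and 242 if still up on the teeth. It was centred on the shaft to within my measurement error of about 2 mm. In the last pictures it stands upright with its flange flat.

**Key:** The moves can't tilt the tool, so I didn't lean it along the slope's normal. I pressed down with shut fingers inside the hoop, on the key's upper edge. The key snapped over: the force fell to zero, the catch came out over the flange, and the key stayed in after I withdrew. I judged this from the pictures, as the key's travel can't be read directly.

**Doubts:**
- **Force:** At the end of the key press the wrist force read 45 N. Part of that was probably the gripper's body touching the guard bar. I can't say what share the body took, so I can't rule out that it passed the 40 N limit; I backed off at once.
- **Tilt:** The tool drifted about 2° off vertical during the work. The jar was therefore slightly tilted until released, when it settled flat.

I didn't touch the bystanders, and those visible in the last pictures look unmoved. I did not measure their positions again.

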